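Unload the filter cassettes of a dust sampler

TASK

Take the exposed filter cassettes out of the dust sampler: first move whatever has been left on its cover into the aluminium tray, then lever the cover up with the pry blade in the slot at the cover's edge and swing it fully open so that it stays open. Lay every cassette flat on the floor of the black transport case, then shut the cover completely and leave the pry blade lying in the aluminium tray with the other things. Leave the calibrator, the mug and the roll of tape where they are.

Things in the scene. Friction and masses are not known exactly. Their poses are not given: they have to be found in the camera images.
- sampler: dust sampler: off-white metal case 280 (x) x 210 (y) x 100 mm high, fixed; origin at the centre of its underside, z up. Its grey cover lies on top over x -107..107, y -107..40 (underside at z 100, top at z 105); behind the hinge (y 40..105) is a fixed deck at z 100 with a display and, at x 118, y 80, a hose stub 26 mm high
- chamber (a point): middle of the flat floor of the open filter chamber under the cover, sampler frame (0, -27.5, 60) mm, axes as the sampler's. The chamber is 200 (x) x 125 (y) mm, its walls rise 40 mm to the cover. Up to three cassettes lie on it in a row at about x = -62, 0, 62 mm (any of them may be missing)
- cover (a joint): hinge of the cover, rad: 0 shut, grows as the cover's free edge rises, 1.85 at the stop (leaning back past upright). The cover is a plate 214 x 147 x 5 mm, 0.2 kg, with a stiff friction hinge (0.22 N m): it stays at whatever angle it is left
- hinge (a point): middle of the cover's hinge line, which runs along the sampler's x axis; sampler frame (0, 40, 100) mm; axes as the sampler's. At joint value a the cover's underside runs from here along (0, -cos a, sin a) for 147 mm
- lip (a point): middle of the lower edge of the cover's free side, 147 mm from the hinge line; moves with the cover (when shut it overhangs the sampler's front wall by 2 mm)
- slot (a point): pry slot: a cut 30 mm wide (along x) and 8 mm high through the top of the sampler's 15 mm thick front (-y) wall, right under the cover's free edge (black mark above it), too small for a finger; this point is the middle of its outer mouth, sampler frame (0, -105, 96) mm, axes as the sampler's. A blade goes in along the sampler's +y
- blade: flat pry blade lying on the bench, 180 mm long, 90 g: black handle 100 x 15 (y) x 16 mm high, from x -50 to 50 mm, and a flat steel blade 14 mm wide, 2.5 mm thick from x 50 to 130 mm at half the handle's height (z 8 mm). Origin at the middle of the handle's underside, x towards the blade's tip
- blade_tip (a point): middle of the blade's end, blade frame (130, 0, 8) mm
- tray: shallow open aluminium tray 260 (x) x 200 (y) x 20 mm high, walls and floor 5 mm, fixed; origin at the centre of its underside
- case: black transport case, open: 125 (x) x 210 (y) x 24 mm high, walls and floor 5 mm, grey lining, fixed; origin at the centre of its underside. Room for three cassettes in a row along y
- reel: reel of filter tape, disc 56 mm in diameter, 32 mm high, lying flat, 70 g; origin at the centre of its underside. It may be absent, or lie on the cover
- jar: small dark grey jar with a round white lid, 50 mm in diameter, 50 mm high, standing, 90 g; origin at the centre of its underside. It may be absent, or stand on the cover
- carton: small closed cardboard box 60 (x) x 44 (y) x 34 mm high, 80 g; origin at the centre of its underside. It may be absent, or lie on the cover
- cassette1: filter cassette: flat grey plastic disc 50 mm in diameter, 12 mm thick with a white filter on top, 30 g, on the chamber floor under the cover; origin at the centre of its underside. It may be absent
- cassette2: filter cassette: flat grey plastic disc 50 mm in diameter, 12 mm thick with a white filter on top, 30 g, on the chamber floor under the cover; origin at the centre of its underside. It may be absent
- cassette3: filter cassette: flat grey plastic disc 50 mm in diameter, 12 mm thick with a white filter on top, 30 g, on the chamber floor under the cover; origin at the centre of its underside. It may be absent
- calibrator: bystander: grey flow calibrator 60 x 110 x 45 mm on the bench; origin at the centre of its underside
- mug: bystander: white mug 76 mm wide, 85 mm high; origin at the centre of its underside
- tape_roll: bystander: roll of white adhesive tape, 90 mm in diameter, 24 mm high, lying flat; origin at the centre of its underside
Not all that is in view belongs to the job. There is more than one size of the carton; the job needs the middle-sized.

How it is judged (in metres and radians):
On the way, in this order (a step that is already met when the one before it is completed fails the run):
1. everything that lay on the cover lies in the aluminium tray, let go (x of reel in the frame of tray between -0.115 and 0.115 m and y of reel in the frame of tray between -0.085 and 0.085 m and z of reel in the frame of tray between -0.01 and 0.045 m and x of jar in the frame of tray between -0.115 and 0.115 m and y of jar in the frame of tray between -0.085 and 0.085 m and z of jar in the frame of tray between -0.01 and 0.045 m and x of carton in the frame of tray between -0.115 and 0.115 m and y of carton in the frame of tray between -0.085 and 0.085 m and z of carton in the frame of tray between -0.01 and 0.045 m and contact force between the fingers and reel below 0.1 N and contact force between the fingers and jar below 0.1 N and contact force between the fingers and carton below 0.1 N), for 0.2 s.
2. the cover is raised by the blade (value of joint cover above 0.15 rad and contact force between blade and cover above 0.2 N), for 0.05 s.
3. the cover stands open (value of joint cover above 1.5 rad), for 0.2 s.
4. all cassettes lie flat in the transport case, let go (x of cassette1 in the frame of case between -0.045 and 0.045 m and y of cassette1 in the frame of case between -0.085 and 0.085 m and z of cassette1 in the frame of case between 0 and 0.025 m and angle between the z axis of each of cassette1, cassette2, cassette3 and the z axis of case, either way round below 0.2 rad and x of cassette2 in the frame of case between -0.045 and 0.045 m and y of cassette2 in the frame of case between -0.085 and 0.085 m and z of cassette2 in the frame of case between 0 and 0.025 m and x of cassette3 in the frame of case between -0.045 and 0.045 m and y of cassette3 in the frame of case between -0.085 and 0.085 m and z of cassette3 in the frame of case between 0 and 0.025 m and contact force between the fingers and cassette1 below 0.1 N and contact force between the fingers and cassette2 below 0.1 N and contact force between the fingers and cassette3 below 0.1 N), for 0.2 s.
5. the cover is shut (value of joint cover below 0.04 rad), for 0.2 s.
At the end, for the whole second after the job is handed in: The things from the cover and the pry blade lie within the aluminium tray's walls, every cassette lies flat (within 0.2 rad) on the floor of the transport case, the cover is shut (within 0.04 rad), everything is at rest and the bystanders are within 30 mm of where they stood (x of reel in the frame of tray between -0.115 and 0.115 m and y of reel in the frame of tray between -0.085 and 0.085 m and z of reel in the frame of tray between -0.01 and 0.045 m and x of jar in the frame of tray between -0.115 and 0.115 m and y of jar in the frame of tray between -0.085 and 0.085 m and z of jar in the frame of tray between -0.01 and 0.045 m and x of carton in the frame of tray between -0.115 and 0.115 m and y of carton in the frame of tray between -0.085 and 0.085 m and z of carton in the frame of tray between -0.01 and 0.045 m and x of cassette1 in the frame of case between -0.045 and 0.045 m and y of cassette1 in the frame of case between -0.085 and 0.085 m and z of cassette1 in the frame of case between 0 and 0.025 m and angle between the z axis of each of cassette1, cassette2, cassette3 and the z axis of case, either way round below 0.2 rad and x of cassette2 in the frame of case between -0.045 and 0.045 m and y of cassette2 in the frame of case between -0.085 and 0.085 m and z of cassette2 in the frame of case between 0 and 0.025 m and x of cassette3 in the frame of case between -0.045 and 0.045 m and y of cassette3 in the frame of case between -0.085 and 0.085 m and z of cassette3 in the frame of case between 0 and 0.025 m and x of blade in the frame of tray between -0.13 and 0.13 m and y of blade in the frame of tray between -0.1 and 0.1 m and z of blade in the frame of tray between -0.01 and 0.045 m and x of blade_tip in the frame of tray between -0.13 and 0.13 m and y of blade_tip in the frame of tray between -0.1 and 0.1 m and z of blade_tip in the frame of tray between -0.01 and 0.05 m and linear speed of each of reel, jar, carton, cassette1, cassette2, cassette3, blade below 0.03 m/s and value of joint cover below 0.04 rad and distance of each of calibrator, mug, tape_roll from where it was at the start of the episode below 0.03 m); the robot touches nothing.
It fails at once if the calibrator is pushed more than 30 mm (distance of calibrator from where it was at the start of the episode above 0.03 m).
It fails at once if the mug is pushed more than 30 mm (distance of mug from where it was at the start of the episode above 0.03 m).
It fails at once if the tape roll is pushed more than 30 mm (distance of tape_roll from where it was at the start of the episode above 0.03 m).
Of reel, jar, carton only 2 to 3 are there at a start; the rules pass over those that are not, and their reading is None.
Of cassette1, cassette2, cassette3 only 2 to 3 are there at a start; the rules pass over those that are not, and their reading is None.
At some moment in a run one of reel, jar, carton, blade may be knocked a few centimetres aside while the robot is not near it.
Once in a run the grip may slacken for a moment while it holds something.
It also fails if it takes over 210 s, if anything falls off the work surface, if the arm or the gripper's body presses on something with over 40 N, if the wrist force passes 120 N, or if a joint passes its speed limit or range.

ROBOT

A 6-joint arm with a two-finger parallel gripper is mounted at the origin on the work surface. World frame = base frame: x ahead of the robot, y to its left, z up, the work surface at z = 0. Lengths are in m, angles in degrees, forces in N, time in s.
With the tool pointing down it reaches from about 0.325 to 0.9 m from the base axis. Payload 3.5 kg.
Tool frame: the origin (TCP) lies midway between the tips of the shut fingers; the grasp point (between the pads) lies 19 mm behind it; z points along the fingers, y is the line along which they close (so a half turn about z gives the same grasp; the last joint's range is limited). The gripper opens to 85 mm and grips with 20 to 120 N. Pads are 22 mm wide; open, the fingers measure 114 mm over their backs; the gripper's body (76 mm by 85 mm) begins 54 mm behind the grasp point. The pads swing forward as they close: fully open they stand 13 mm farther back than shut.
Start: joints at [69.878, 15.837, -1.513, 72.651, 0, 84.076], TCP at [0.153, 0.606, 0.231] pointing down, gripper open.
Joint ranges: [-178.77, 178.77], [-48.84, 107.48], [-61.69, 71.31], [-111.58, 123.2], [-90, 87.43], [-180, 180]. Speed limits (degrees/s): [147.25, 147.25, 180, 180, 180, 180].

INTERFACE

Orientations are given as a 3x3 rotation matrix whose columns are the frame's x, y, z axes.
In Python, from rig import r gives the robot as it stands.
- The arm moves only by the shell command python3 -m handwheel 'ROWS' [OPENING] [FORCE]. ROWS is JSON, a list of rows, each an object of numbers: "tx", "ty", "tz": the shift along the tool's x, y, z in mm; "twist": the turn about the tool's z in degrees. In form: [{"tx": .., "ty": .., "tz": .., "twist": ..}, ...]. A call has exactly 5 rows; each row is the pose to reach, as a shift and turn from the pose commanded when the call began, along the tool's axes at that moment; what a row does not reach only later rows make up. A row lasts 1/12 s, in which the tool goes at most 41.7 mm and 7.16 degrees, less where a joint would pass 70% of its speed; a pose out of reach is approached as far as the arm can. A call with a gripper value outside its range is refused whole. OPENING is the opening, from -1 (shut) to 1 (fully open), set as the call begins (- or left out, the last holds). The fingers move at their own pace and stop on an object; FORCE is the grip in N (left out, the last holds). Time passes only in rows, so rows that repeat a pose let the fingers close, or fill a call up. It gives the time, the measured TCP pose, the force, the opening and the grip force at its end, in the units of the state.
- r.sense(): the state, without advancing time (a new reading comes with each control period).
- r.camera(name): name is "scene" or "top" or "wrist"; returns the picture (420x560x3 uint8, red, green, blue); there is no depth.
- r.calibration(name): a dict with "fx", "fy", "cx", "cy" (pixels), "world_to_cam" (4x4, takes a point from world to camera coordinates); the wrist camera has in their place "tool_from_camera" (4x4, takes a point from camera to tool coordinates, whose origin is the TCP and whose axes are the flange's). Camera axes: x right, y down, z forward; pixel columns grow to the right and rows downward; lengths in m; the calibration is good to about 2 mm. A picture is of the moment at which its call begins: read the wrist's pose just before it. calibration takes no time and is no camera call.
- r.job_done(): hands the job in; it is judged then, once.
The state is a dict: "time": time; "joint_positions": joint angles; "joint_velocities": joint speeds; "joint_efforts": joint torques, N m; "tcp_pos": TCP position; "orientation": TCP orientation; "ft_force": force on the tool from outside, world axes, zero at the start; "ft_torque": the same for the moment, N m; "grip_width": opening from 0.0 (shut) to 1.0 (fully open); "finger_force": force on a finger pad.
Only numpy, scipy, OpenCV 4.12 (cv2) and the standard library are available. Lean on these libraries where they do the work, as an engineer would, in place of code of your own. Each camera call takes 0.05 s, during which the arm holds its last target. There are 200 camera calls.

## Working session

There is one attempt and no reset: what is moved stays moved. The work goes in short steps, Python scripts to look and compute and a shell command to move; the robot and the scene stay as the last step left them, time stands still between calls to the robot, and variables do not carry over. Pictures are saved under pics/ and viewed, at most 14 in all, crops included, and the job is handed in when it is done.

```bash
ls; mkdir -p pics; cat > h.py <<'E'
import numpy as np, cv2
from rig import r
def cal(n):
    c=r.calibration(n); K=np.array([[c['fx'],0,c['cx']],[0,c['fy'],c['cy']],[0,0,1]])
    if 'world_to_cam' in c: W=np.array(c['world_to_cam'])
    else:
        s=r.sense(); T=np.eye(4); T[:3,:3]=np.array(s['orientation']); T[:3,3]=s['tcp_pos']
        W=np.linalg.inv(T@np.array(c['tool_from_camera']))
    return K,W
def ray(KW,px,z):
    K,W=KW; px=np.atleast_2d(px).astype(float); M=np.linalg.inv(W)
    d=np.c_[px,np.ones(len(px))]@np.linalg.inv(K).T@M[:3,:3].T; o=M[:3,3]
    return o+d*((z-o[2])/d[:,2])[:,None]
def proj(KW,P):
    K,W=KW; q=np.atleast_2d(P)@W[:3,:3].T+W[:3,3]; q=q@K.T; return q[:,:2]/q[:,2:]
def snap(n,f,crop=None,s=1):
    kw=cal(n); im=r.camera(n); v=im if crop is None else im[crop[1]:crop[3],crop[0]:crop[2]]
    cv2.imwrite('pics/'+f,cv2.cvtColor(cv2.resize(v,None,fx=s,fy=s,interpolation=2),cv2.COLOR_RGB2BGR)); return kw,im
E
python3 - <<'E'
from h import *
a,im=snap('top','t0.png',s=1.4); np.save('t0.npy',im)
b,im=snap('scene','s0.png',s=1.4); np.save('s0.npy',im)
for k in(a,b): print(k[0].round(1).tolist(),np.linalg.inv(k[1]).round(3).tolist())
print(r.sense())
E
```

```text
pics
[[381.9, 0.0, 282.4], [0.0, 381.9, 210.1], [0.0, 0.0, 1.0]] [[0.157, -0.966, 0.206, 0.379], [-0.988, -0.154, 0.03, -0.001], [0.003, -0.208, -0.978, 0.906], [0.0, 0.0, 0.0, 1.0]]
[[472.0, 0.0, 279.7], [0.0, 472.0, 207.7], [0.0, 0.0, 1.0]] [[-0.712, 0.521, -0.471, 1.139], [0.702, 0.52, -0.486, 0.626], [-0.008, -0.677, -0.736, 1.016], [0.0, 0.0, 0.0, 1.0]]
{'time': 0.1, 'joint_positions': array([ 6.98781370e+01,  1.58768615e+01, -1.58841939e+00,  7.26514750e+01,
        3.13360448e-04,  8.40762621e+01]), 'joint_velocities': array([-0.15620554, -0.12552075,  0.10135164, -0.02749686, -0.08058979,
       -0.03382111]), 'joint_efforts': array([-5.36684747e-04, -4.46710503e+01,  2.96127874e+01,  8.51713994e-03,
       -1.29764699e-04, -4.32579114e-06]), 'tcp_pos': array([0.15305758, 0.6052503 , 0.2302523 ]), 'orientation': array([[-9.69453299e-01,  2.45274952e-01, -7.06166196e-04],
       [ 2.45275873e-01,  9.69451439e-01, -1.91151270e-03],
       [ 2.15747651e-04, -2.02632782e-03, -9.99997924e-01]]), 'ft_force': array([0.92300589, 0.08360517, 0.24871818]), 'ft_torque': array([ 0.01529522,  0.00800124, -0.02910155]), 'finger_force': 0.0, 'grip_width': 0.9970236291380229}
```

View pics/t0.png

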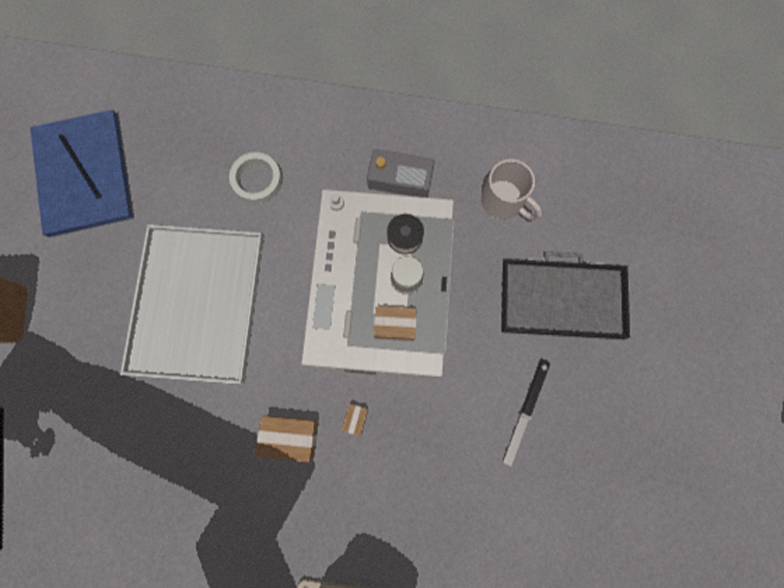

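View pics/s0.png

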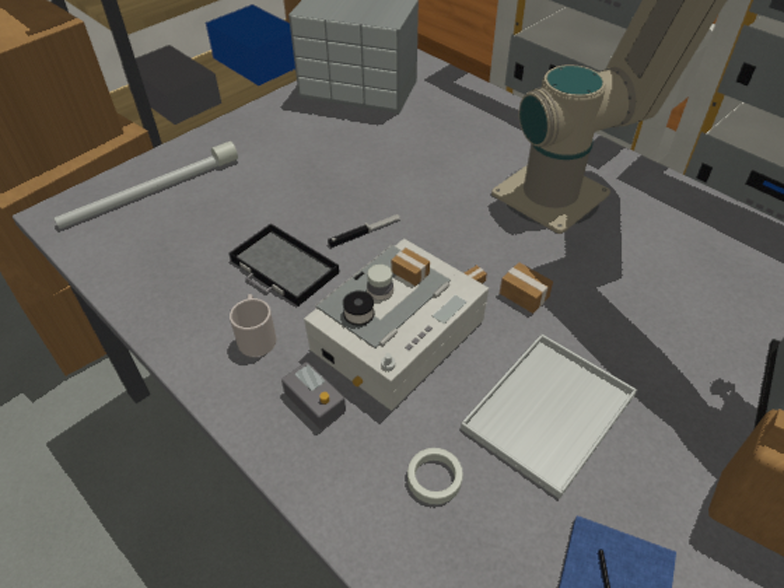

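```bash
cat > m.py <<'E'
from h import *
kw=cal('top'); im=np.load('t0.npy'); hsv=cv2.cvtColor(im,cv2.COLOR_RGB2HSV); V=hsv[...,2]; S=hsv[...,1]
def rect(mask,box,z,name,close=3):
    m=np.zeros(mask.shape,np.uint8); x0,y0,x1,y1=[int(b/1.4) for b in box]; m[y0:y1,x0:x1]=mask[y0:y1,x0:x1]
    m=cv2.morphologyEx(m,cv2.MORPH_CLOSE,np.ones((close,close)))
    c=max(cv2.findContours(m,0,1)[0],key=cv2.contourArea)[:,0]
    w=ray(kw,c,z)*1000; (cx,cy),(a,b),t=cv2.minAreaRect(w[:,:2].astype(np.float32)); 
    print(name,'c',round(cx,1),round(cy,1),'dim',round(a,1),round(b,1),'ang',round(t,1),'area',len(c)); return c
print('V samples bench,sampler,tray,case,blade',[int(V[int(y/1.4),int(x/1.4)]) for x,y in[(500,520),(340,280),(190,300),(505,300),(515,445),(535,390),(560,300)]])
rect(V>150,(295,180,462,385),.1,'sampler',3)
rect(V>125,(115,218,270,392),.02,'tray',5)
rect(V<45,(495,255,635,342),.024,'case',3)
rect(V<45,(515,352,555,425),.016,'handle')
rect(V>125,(495,410,535,475),.008,'steel',1)
O=(S>90)&(V>60)&(hsv[...,0]<25)
rect(O,(368,300,424,345),.139,'carton_on_cover',9)
rect(O,(250,405,320,470),.05,'carton_left',9)
rect(O,(340,400,372,440),.02,'carton_small',9)
rect(V>150,(388,250,426,290),.155,'jarlid',1)
rect(V<45,(382,208,428,240),.137,'reel',1)
E
python3 m.py
python3 - <<'E'
import numpy as np,cv2
im=np.load('t0.npy')[120:350,170:410]
cv2.imwrite('pics/c0.png',cv2.cvtColor(cv2.resize(im,None,fx=2.6,fy=2.6,interpolation=2),4))
E
```

```text
V samples bench,sampler,tray,case,blade [133, 191, 176, 33, 167, 53, 106]
sampler c 567.9 52.0 dim 282.2 211.2 ang 4.2 area 572
tray c 496.5 367.0 dim 307.7 262.9 ang 11.9 area 521
case c 603.0 -257.0 dim 124.6 210.3 ang 5.7 area 455
handle c 449.7 -219.3 dim 3.5 87.4 ang 75.6 area 71
steel c 359.9 -208.5 dim 21.5 87.6 ang 75.6 area 99
carton_on_cover c 498.5 17.3 dim 45.3 57.4 ang 5.2 area 95
carton_left c 306.9 155.7 dim 62.0 87.3 ang 2.8 area 194
carton_small c 351.1 59.0 dim 30.6 41.9 ang 83.3 area 61
jarlid c 576.0 14.5 dim 58.8 48.8 ang 9.2 area 105
reel c 653.3 2.6 dim 0.0 0.0 ang 0.0 area 1
```

View pics/c0.png

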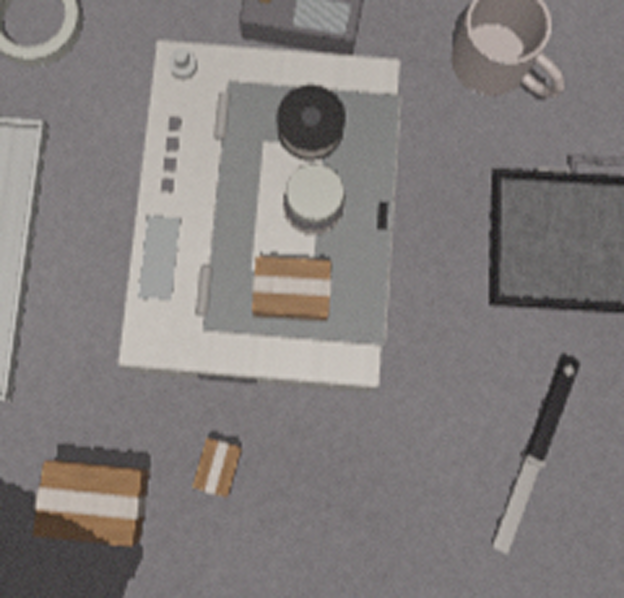

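```bash
cat >> h.py <<'E'
def yaw(): o=np.array(r.sense()['orientation']); return np.degrees(np.arctan2(o[1,1],o[0,1]))  # angle of tool y
def plan(*wps,start=None):
    """waypoints (x,y,z mm, yaw of tool y deg) -> lines of tx,ty,tz,twist per call"""
    if start is None: p=np.array(r.sense()['tcp_pos'])*1000; a=yaw()
    else: p=np.array(start[:3],float); a=start[3]
    for w in wps:
        q=np.array(w[:3],float); da=(w[3]-a+90)%180-90
        n=int(max(np.ceil(np.linalg.norm(q-p)/200),np.ceil(abs(da)/35.5),1)); 
        d=(q-p)/n; t=da/n
        for i in range(n):
            A=np.radians(a); y=np.array([np.cos(A),np.sin(A),0]); x=np.array([np.sin(A)*-1,np.cos(A),0])
            x=np.array([-y[1],y[0],0]); z=np.array([0,0,-1]); x=np.cross(y,z)
            v=[round(float(d@x)),round(float(d@y)),round(float(d@z)),round(-t,1)]
            print(w,'call',v); p=p+v[0]*x+v[1]*y+v[2]*z; a-=v[3]
    print('end',p.round(1),round(a,1))
E
python3 - <<'E'
from h import *
kw=cal('top'); f=lambda P,z:(ray(kw,np.array(P),z)*1000)[:,:2].round(1)
k=lambda P:np.array(P)/2.6+[170,120]
print('tray',f(np.array([(148,226),(261,232),(242,381),(122,375)])/1.4,.02).tolist(), )
print('jar',f(k([(315,193)]),.155),'reel',f(k([(311,117)]),.137),'slotmark',f(k([(383,215)]),.105))
print('blade end,steel,tip',f(k([(570,357),(536,455),(502,548)]),.012))
kw=cal('scene'); im=np.load('s0.npy'); q=np.array([(358,300),(379,271),(411,259)])/1.4
for p,z in zip(q,(.137,.155,.139)): print('scene',f([p],z))
print(yaw())
R=np.array([[np.cos(.0733),-np.sin(.0733)],[np.sin(.0733),np.cos(.0733)]])
print('slot',R@[0,-105]+[568,52],'hinge',R@[0,40]+[568,52])
E
```

```text
tray [[616.6, 469.7], [636.9, 273.6], [381.7, 250.9], [360.3, 447.1]]
jar [[571.8   9.4]] reel [[638.8  22.6]] slotmark [[574.9 -48.4]]
blade end,steel,tip [[ 494.6 -237.9]
 [ 404.2 -216.9]
 [ 321.6 -196.3]]
scene [[634.9  19.1]]
scene [[570.3   6.5]]
scene [[495.2  15. ]]
75.80188713824602
slot [575.68960978 -52.71804955] hinge [565.07062485  91.8925903 ]
```

```bash
python3 - <<'E'
from h import *
plan((638,21,230,94.5),(638,21,107,94.5))
print('--'); plan((638,21,230,94.5),(570,406,140,94.5),(570,406,9,94.5),start=(638,21,107,94.5))
print('--'); plan((570,406,180,94.5),(571,8,220,94.5),(571,8,122,94.5),(571,8,230,94.5),(495,400,140,94.5),(495,400,24,94.5),start=(570,406,9,94.5))
E
```

```text
(638, 21, 230, 94.5) call [-153, -112, 0, np.float64(-4.7)]
(638, 21, 230, 94.5) call [-144, -124, 0, np.float64(-4.7)]
(638, 21, 230, 94.5) call [-133, -135, 0, np.float64(-4.7)]
(638, 21, 230, 94.5) call [-121, -146, 0, np.float64(-4.7)]
(638, 21, 107, 94.5) call [-1, 0, 123, np.float64(0.1)]
end [638.5  21.3 107.3] 94.5
--
(638, 21, 230, 94.5) call [0, 0, -123, -0.0]
(570, 406, 140, 94.5) call [13, 130, 30, -0.0]
(570, 406, 140, 94.5) call [13, 130, 30, -0.0]
(570, 406, 140, 94.5) call [13, 130, 30, -0.0]
(570, 406, 9, 94.5) call [-1, -1, 131, -0.0]
end [569.6 405.8   9. ] 94.5
--
(570, 406, 180, 94.5) call [0, 0, -171, -0.0]
(571, 8, 220, 94.5) call [10, -132, -13, -0.0]
(571, 8, 220, 94.5) call [10, -132, -13, -0.0]
(571, 8, 220, 94.5) call [10, -132, -13, -0.0]
(571, 8, 122, 94.5) call [0, -1, 97, -0.0]
(571, 8, 230, 94.5) call [0, 0, -108, -0.0]
(495, 400, 140, 94.5) call [15, 132, 30, -0.0]
(495, 400, 140, 94.5) call [15, 132, 30, -0.0]
(495, 400, 140, 94.5) call [15, 132, 30, -0.0]
(495, 400, 24, 94.5) call [0, 1, 116, -0.0]
end [495.2 400.1  24. ] 94.5
```

```bash
H="python3 -m handwheel"
python3 -m handwheel '[{"tx":-30,"ty":-22,"tz":0,"twist":-1},{"tx":-61,"ty":-45,"tz":0,"twist":-2},{"tx":-92,"ty":-67,"tz":0,"twist":-3},{"tx":-123,"ty":-90,"tz":0,"twist":-4},{"tx":-153,"ty":-112,"tz":0,"twist":-4.7}]' 1 60
python3 -m handwheel '[{"tx":-29,"ty":-25,"tz":0,"twist":-1},{"tx":-58,"ty":-50,"tz":0,"twist":-2},{"tx":-86,"ty":-74,"tz":0,"twist":-3},{"tx":-115,"ty":-99,"tz":0,"twist":-4},{"tx":-144,"ty":-124,"tz":0,"twist":-4.7}]'
python3 -m handwheel '[{"tx":-27,"ty":-27,"tz":0,"twist":-1},{"tx":-53,"ty":-54,"tz":0,"twist":-2},{"tx":-80,"ty":-81,"tz":0,"twist":-3},{"tx":-106,"ty":-108,"tz":0,"twist":-4},{"tx":-133,"ty":-135,"tz":0,"twist":-4.7}]'
python3 -m handwheel '[{"tx":-24,"ty":-29,"tz":0,"twist":-1},{"tx":-48,"ty":-58,"tz":0,"twist":-2},{"tx":-73,"ty":-88,"tz":0,"twist":-3},{"tx":-97,"ty":-117,"tz":0,"twist":-4},{"tx":-121,"ty":-146,"tz":0,"twist":-4.7}]'
python3 - <<'E'
from h import *
plan((638,21,107,94.5))
kw,im=snap('wrist','w0.png'); np.save('w0.npy',im)
print(proj(kw,[[.638,.021,.137],[.571,.008,.155],[.497,.016,.139]]).round(0))
E
```

```text
time: 0.52
tcp_pos: [0.2746, 0.458, 0.2307]
orientation: [[-0.987, 0.164, -0.001], [0.164, 0.987, -0.001], [0.0, -0.001, -1.0]]
ft_force: [1.4, 0.7, 0.3]
grip_width: 0.998
finger_force: 0.0
time: 0.93
tcp_pos: [0.3962, 0.312, 0.231]
orientation: [[-0.997, 0.083, -0.001], [0.083, 0.997, -0.0], [0.0, -0.0, -1.0]]
ft_force: [0.4, 1.0, 0.3]
grip_width: 0.999
finger_force: 0.0
time: 1.35
tcp_pos: [0.5173, 0.1663, 0.2309]
orientation: [[-1.0, 0.001, -0.001], [0.001, 1.0, -0.0], [0.001, -0.0, -1.0]]
ft_force: [-0.0, 0.3, -0.8]
grip_width: 1.0
finger_force: 0.0
time: 1.77
tcp_pos: [0.6383, 0.0202, 0.2307]
orientation: [[-0.997, -0.081, -0.001], [-0.081, 0.997, 0.0], [0.001, 0.0, -1.0]]
ft_force: [0.0, 0.3, -0.3]
grip_width: 0.996
finger_force: 0.0
(638, 21, 107, 94.5) call [0, 1, 124, np.float64(0.1)]
end [638.2  21.1 106.7] 94.5
[[292. 217.]
 [281. 131.]
 [301.  20.]]
```

View pics/w0.png

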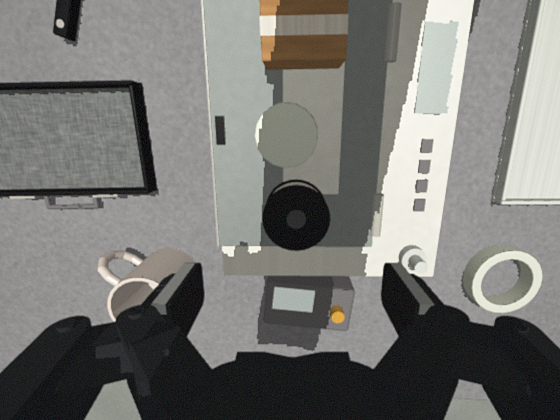

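```bash
python3 -m handwheel '[{"tx":0,"ty":2,"tz":25,"twist":0},{"tx":0,"ty":2,"tz":55,"twist":0},{"tx":0,"ty":2,"tz":90,"twist":0},{"tx":0,"ty":2,"tz":112,"twist":0},{"tx":0,"ty":2,"tz":124,"twist":0}]' 1 60 | sed -n 2p
python3 -m handwheel '[{"tx":0,"ty":0,"tz":0,"twist":0},{"tx":0,"ty":0,"tz":0,"twist":0},{"tx":0,"ty":0,"tz":0,"twist":0},{"tx":0,"ty":0,"tz":0,"twist":0},{"tx":0,"ty":0,"tz":0,"twist":0}]' -1 60
python3 -m handwheel '[{"tx":0,"ty":0,"tz":0,"twist":0},{"tx":0,"ty":0,"tz":0,"twist":0},{"tx":0,"ty":0,"tz":-10,"twist":0},{"tx":0,"ty":0,"tz":-30,"twist":0},{"tx":0,"ty":0,"tz":-60,"twist":0}]' -1 60
```

```text
tcp_pos: [0.6342, 0.0241, 0.1028]
time: 2.65
tcp_pos: [0.6391, 0.0239, 0.1094]
orientation: [[-0.997, -0.08, 0.004], [-0.08, 0.997, -0.0], [-0.004, -0.001, -1.0]]
ft_force: [2.2, 1.2, 1.5]
grip_width: 0.619
finger_force: 62.8
time: 3.07
tcp_pos: [0.6344, 0.024, 0.1648]
orientation: [[-0.997, -0.08, -0.008], [-0.08, 0.997, 0.0], [0.008, 0.001, -1.0]]
ft_force: [0.3, 0.1, -1.4]
grip_width: 0.622
finger_force: 62.9
```

```bash
python3 -m handwheel '[{"tx":0,"ty":0,"tz":-25,"twist":0},{"tx":0,"ty":0,"tz":-40,"twist":0},{"tx":3,"ty":20,"tz":-45,"twist":0},{"tx":6,"ty":50,"tz":-45,"twist":0},{"tx":9,"ty":85,"tz":-45,"twist":0}]' | grep grip
python3 -m handwheel '[{"tx":3,"ty":35,"tz":0,"twist":0},{"tx":6,"ty":70,"tz":0,"twist":0},{"tx":9,"ty":105,"tz":0,"twist":0},{"tx":12,"ty":140,"tz":0,"twist":0},{"tx":15,"ty":175,"tz":0,"twist":0}]' | grep grip
python3 -m handwheel '[{"tx":3,"ty":35,"tz":10,"twist":0},{"tx":6,"ty":70,"tz":20,"twist":0},{"tx":9,"ty":100,"tz":40,"twist":0},{"tx":12,"ty":118,"tz":65,"twist":0},{"tx":14,"ty":126,"tz":90,"twist":0}]' | egrep 'tcp|grip'
python3 - <<'E'
from h import *
plan((570,406,9,94.5))
E
```

```text
grip_width: 0.62
grip_width: 0.621
tcp_pos: [0.568, 0.4089, 0.1223]
grip_width: 0.624
(570, 406, 9, 94.5) call [-2, -3, 113, np.float64(0.3)]
end [570.3 406.1   9.3] 94.5
```

```bash
python3 -m handwheel '[{"tx":-1,"ty":-2,"tz":30,"twist":0},{"tx":-2,"ty":-3,"tz":60,"twist":0},{"tx":-2,"ty":-3,"tz":90,"twist":0},{"tx":-2,"ty":-3,"tz":105,"twist":0},{"tx":-2,"ty":-3,"tz":112,"twist":0}]' | egrep 'tcp|grip|force'
python3 -m handwheel '[{"tx":0,"ty":0,"tz":0,"twist":0},{"tx":0,"ty":0,"tz":0,"twist":0},{"tx":0,"ty":0,"tz":0,"twist":0},{"tx":0,"ty":0,"tz":0,"twist":0},{"tx":0,"ty":0,"tz":0,"twist":0}]' 0.65 | egrep 'tcp|grip|force'
python3 -m handwheel '[{"tx":0,"ty":0,"tz":-15,"twist":0},{"tx":0,"ty":0,"tz":-45,"twist":0},{"tx":0,"ty":0,"tz":-85,"twist":0},{"tx":0,"ty":0,"tz":-125,"twist":0},{"tx":0,"ty":0,"tz":-165,"twist":0}]' | grep tcp
python3 - <<'E'
from h import *
kw=cal('top'); im=r.camera('top'); np.save('t1.npy',im); hsv=cv2.cvtColor(im,cv2.COLOR_RGB2HSV); V=hsv[...,2]
w=cv2.cvtColor(im,cv2.COLOR_RGB2GRAY)
# check jar/carton unmoved: diff with t0 over cover region
d=np.abs(im.astype(int)-np.load('t0.npy')).max(2); 
for n,P,z in(('jar',(.571,.008),.155),('carton',(.497,.016),.139),('blade',(.44,-.225),.01)):
    u,v=proj(kw,[[*P,z]])[0].astype(int); print(n,d[v-20:v+20,u-20:u+20].mean().round(1))
plan((571,9,220,94.5),(571,9,122,94.5))
cv2.imwrite('pics/t1.png',cv2.cvtColor(im,4))
E
```

```text
tcp_pos: [0.5674, 0.4009, 0.0091]
ft_force: [-15.4, -9.0, 37.4]
grip_width: 0.622
finger_force: 64.8
tcp_pos: [0.5715, 0.403, 0.011]
ft_force: [0.1, 1.0, -0.2]
grip_width: 0.823
finger_force: 0.0
tcp_pos: [0.5706, 0.4025, 0.177]
jar 13.5
carton 6.5
blade 6.3
(571, 9, 220, 94.5) call [18, -197, -16, np.float64(0.1)]
(571, 9, 220, 94.5) call [18, -197, -16, np.float64(0.1)]
(571, 9, 122, 94.5) call [0, -1, 98, np.float64(-0.1)]
end [570.8   8.7 121.9] 94.5
```

View pics/t1.png

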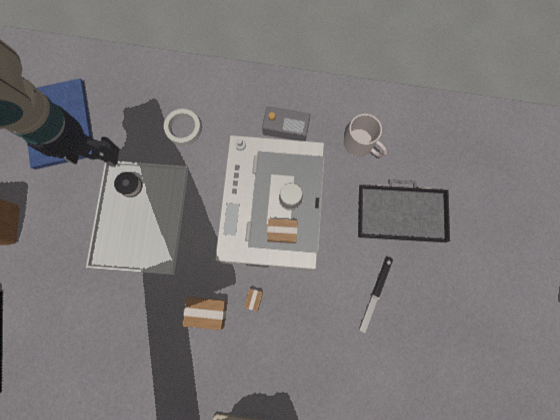

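```bash
python3 -m handwheel '[{"tx":3,"ty":-25,"tz":-10,"twist":0},{"tx":6,"ty":-65,"tz":-20,"twist":0},{"tx":9,"ty":-105,"tz":-30,"twist":0},{"tx":12,"ty":-145,"tz":-40,"twist":0},{"tx":16,"ty":-185,"tz":-40,"twist":0}]' 1 | grep tcp
python3 -m handwheel '[{"tx":4,"ty":-40,"tz":0,"twist":0},{"tx":8,"ty":-80,"tz":0,"twist":0},{"tx":12,"ty":-120,"tz":0,"twist":0},{"tx":16,"ty":-155,"tz":0,"twist":0},{"tx":19,"ty":-185,"tz":0,"twist":0}]' | grep tcp
python3 -m handwheel '[{"tx":1,"ty":-17,"tz":0,"twist":0},{"tx":1,"ty":-22,"tz":20,"twist":0},{"tx":1,"ty":-22,"tz":35,"twist":0},{"tx":1,"ty":-22,"tz":45,"twist":0},{"tx":1,"ty":-22,"tz":45,"twist":0}]' | grep tcp
python3 - <<'E'
from h import *
plan((571,9,122,94.5))
kw=cal('top'); im=r.camera('top'); d=np.abs(im.astype(int)-np.load('t1.npy')).max(2)
E
```

```text
tcp_pos: [0.5712, 0.216, 0.2181]
tcp_pos: [0.5654, 0.0287, 0.2156]
tcp_pos: [0.5645, 0.0092, 0.1678]
(571, 9, 122, 94.5) call [-6, -1, 46, np.float64(0.1)]
end [570.6   8.7 121.8] 94.5
```

```bash
python3 -m handwheel '[{"tx":-6,"ty":-1,"tz":5,"twist":0},{"tx":-6,"ty":-1,"tz":20,"twist":0},{"tx":-6,"ty":-1,"tz":35,"twist":0},{"tx":-6,"ty":-1,"tz":43,"twist":0},{"tx":-6,"ty":-1,"tz":46,"twist":0}]' | grep tcp
python3 -m handwheel '[{"tx":-6,"ty":0,"tz":0,"twist":0},{"tx":-6,"ty":0,"tz":0,"twist":0},{"tx":-6,"ty":0,"tz":0,"twist":0},{"tx":-6,"ty":0,"tz":0,"twist":0},{"tx":-6,"ty":0,"tz":0,"twist":0}]' -1 60 | egrep 'tcp|finger'
python3 -m handwheel '[{"tx":0,"ty":0,"tz":0,"twist":0},{"tx":0,"ty":0,"tz":-10,"twist":0},{"tx":0,"ty":0,"tz":-30,"twist":0},{"tx":0,"ty":0,"tz":-60,"twist":0},{"tx":0,"ty":0,"tz":-100,"twist":0}]' | egrep 'tcp|grip|finger'
python3 - <<'E'
from h import *
plan((495,398,150,94.5),(495,398,27,94.5))
E
```

```text
tcp_pos: [0.5723, 0.009, 0.1233]
tcp_pos: [0.5799, 0.0093, 0.1258]
finger_force: 60.7
tcp_pos: [0.5752, 0.009, 0.2221]
grip_width: 0.509
finger_force: 60.7
(495, 398, 150, 94.5) call [16, 131, 24, np.float64(0.0)]
(495, 398, 150, 94.5) call [16, 131, 24, np.float64(0.0)]
(495, 398, 150, 94.5) call [16, 131, 24, np.float64(0.0)]
(495, 398, 27, 94.5) call [1, 1, 123, np.float64(0.1)]
end [494.9 397.9  27.1] 94.5
```

```bash
python3 -m handwheel '[{"tx":3,"ty":15,"tz":0,"twist":0},{"tx":7,"ty":45,"tz":0,"twist":0},{"tx":11,"ty":80,"tz":0,"twist":0},{"tx":15,"ty":115,"tz":0,"twist":0},{"tx":18,"ty":150,"tz":0,"twist":0}]' | egrep 'grip'
python3 -m handwheel '[{"tx":4,"ty":35,"tz":0,"twist":0},{"tx":8,"ty":70,"tz":0,"twist":0},{"tx":12,"ty":105,"tz":5,"twist":0},{"tx":15,"ty":140,"tz":10,"twist":0},{"tx":18,"ty":175,"tz":15,"twist":0}]' | egrep 'grip'
python3 -m handwheel '[{"tx":4,"ty":30,"tz":10,"twist":0},{"tx":8,"ty":52,"tz":30,"twist":0},{"tx":12,"ty":63,"tz":50,"twist":0},{"tx":12,"ty":68,"tz":60,"twist":0},{"tx":12,"ty":68,"tz":70,"twist":0}]' | egrep 'tcp|grip'
python3 - <<'E'
from h import *
plan((495,398,29,94.5)); kw,im=snap('wrist','w1.png')
E
```

```text
grip_width: 0.505
grip_width: 0.507
tcp_pos: [0.4981, 0.3973, 0.1379]
grip_width: 0.505
(495, 398, 29, 94.5) call [3, 1, 109, np.float64(0.2)]
end [495.  398.1  28.9] 94.5
```

View pics/w1.png

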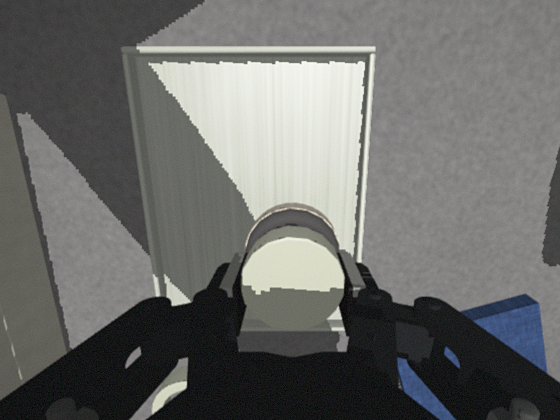

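```bash
python3 -m handwheel '[{"tx":2,"ty":1,"tz":30,"twist":0},{"tx":3,"ty":1,"tz":60,"twist":0},{"tx":3,"ty":1,"tz":85,"twist":0},{"tx":3,"ty":1,"tz":98,"twist":0},{"tx":3,"ty":1,"tz":105,"twist":0}]' | egrep 'tcp'
python3 -m handwheel '[{"tx":0,"ty":0,"tz":2,"twist":0},{"tx":0,"ty":0,"tz":4,"twist":0},{"tx":0,"ty":0,"tz":5,"twist":0},{"tx":0,"ty":0,"tz":5,"twist":0},{"tx":0,"ty":0,"tz":5,"twist":0}]' | egrep 'tcp|grip|ft_force'
python3 -m handwheel '[{"tx":0,"ty":0,"tz":0,"twist":0},{"tx":0,"ty":0,"tz":0,"twist":0},{"tx":0,"ty":0,"tz":0,"twist":0},{"tx":0,"ty":0,"tz":0,"twist":0},{"tx":0,"ty":0,"tz":0,"twist":0}]' 0.6 | egrep 'tcp|grip|force'
python3 -m handwheel '[{"tx":0,"ty":0,"tz":-10,"twist":0},{"tx":0,"ty":0,"tz":-40,"twist":0},{"tx":0,"ty":0,"tz":-80,"twist":0},{"tx":0,"ty":0,"tz":-120,"twist":0},{"tx":0,"ty":0,"tz":-160,"twist":0}]' | grep tcp
python3 - <<'E'
from h import *
plan((497,16,210,94.5),(497,16,110,94.5))
E
```

```text
tcp_pos: [0.4955, 0.3958, 0.0326]
tcp_pos: [0.4971, 0.3984, 0.0307]
ft_force: [-0.4, -0.8, -0.3]
grip_width: 0.506
tcp_pos: [0.4962, 0.3978, 0.0295]
ft_force: [0.4, 0.2, -0.2]
grip_width: 0.806
finger_force: 0.0
tcp_pos: [0.4956, 0.3974, 0.1915]
(497, 16, 210, 94.5) call [15, -190, -9, np.float64(0.1)]
(497, 16, 210, 94.5) call [14, -190, -9, np.float64(0.1)]
(497, 16, 110, 94.5) call [0, 0, 99, np.float64(-0.1)]
end [496.9  16.3 110.5] 94.5
```

```bash
python3 -m handwheel '[{"tx":3,"ty":-25,"tz":-10,"twist":0},{"tx":6,"ty":-65,"tz":-20,"twist":0},{"tx":9,"ty":-105,"tz":-20,"twist":0},{"tx":12,"ty":-145,"tz":-20,"twist":0},{"tx":15,"ty":-185,"tz":-20,"twist":0}]' 1 | grep tcp
python3 -m handwheel '[{"tx":4,"ty":-40,"tz":0,"twist":0},{"tx":8,"ty":-80,"tz":0,"twist":0},{"tx":12,"ty":-120,"tz":0,"twist":0},{"tx":14,"ty":-155,"tz":0,"twist":0},{"tx":14,"ty":-180,"tz":0,"twist":0}]' | grep tcp
python3 -m handwheel '[{"tx":0,"ty":-12,"tz":0,"twist":0},{"tx":0,"ty":-15,"tz":15,"twist":0},{"tx":0,"ty":-15,"tz":35,"twist":0},{"tx":0,"ty":-15,"tz":45,"twist":0},{"tx":0,"ty":-15,"tz":45,"twist":0}]' | grep tcp
python3 - <<'E'
from h import *
plan((497,16,110,94.5))
kw=cal('top');im=r.camera('top');d=np.abs(im.astype(int)-np.load('t1.npy')).max(2)
kw,im=snap('wrist','w2.png'); print(proj(kw,[[.497,.016,.139],[.497,-.013,.139],[.497,.045,.139]]).round(0))
hsv=cv2.cvtColor(im,cv2.COLOR_RGB2HSV); O=((hsv[...,1]>90)&(hsv[...,0]<25)&(hsv[...,2]>60)); ys,xs=np.nonzero(O); print(np.percentile(xs,[2,50,98]),np.percentile(ys,[2,50,98]))
E
```

```text
tcp_pos: [0.4959, 0.2108, 0.2107]
tcp_pos: [0.4959, 0.0289, 0.2103]
tcp_pos: [0.4954, 0.0172, 0.1621]
(497, 16, 110, 94.5) call [-1, -1, 52, np.float64(0.1)]
end [496.5  16.3 110.1] 94.5
[[288. 250.]
 [240. 247.]
 [336. 254.]]
[246. 340. 543.] [  1.42  59.   284.  ]
```

View pics/w2.png

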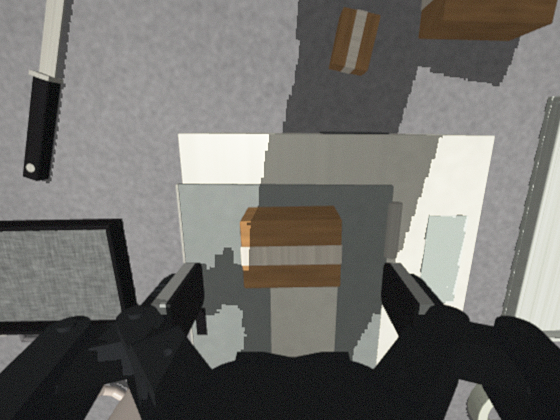

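```bash
python3 -m handwheel '[{"tx":-1,"ty":0,"tz":10,"twist":0},{"tx":-1,"ty":0,"tz":25,"twist":0},{"tx":-1,"ty":0,"tz":40,"twist":0},{"tx":-1,"ty":0,"tz":48,"twist":0},{"tx":-1,"ty":0,"tz":51,"twist":0}]' | grep tcp
python3 -m handwheel '[{"tx":0,"ty":0,"tz":0,"twist":0},{"tx":0,"ty":0,"tz":0,"twist":0},{"tx":0,"ty":0,"tz":0,"twist":0},{"tx":0,"ty":0,"tz":0,"twist":0},{"tx":0,"ty":0,"tz":0,"twist":0}]' -1 60 | egrep 'tcp|finger'
python3 -m handwheel '[{"tx":0,"ty":0,"tz":0,"twist":0},{"tx":0,"ty":0,"tz":-10,"twist":0},{"tx":0,"ty":0,"tz":-30,"twist":0},{"tx":0,"ty":0,"tz":-60,"twist":0},{"tx":0,"ty":0,"tz":-90,"twist":0}]' | egrep 'tcp|grip|finger'
python3 -m handwheel '[{"tx":3,"ty":20,"tz":0,"twist":0},{"tx":7,"ty":50,"tz":0,"twist":0},{"tx":11,"ty":85,"tz":0,"twist":0},{"tx":15,"ty":120,"tz":0,"twist":0},{"tx":19,"ty":155,"tz":0,"twist":0}]' | egrep 'tcp|grip'
python3 -m handwheel '[{"tx":4,"ty":35,"tz":0,"twist":0},{"tx":8,"ty":70,"tz":5,"twist":0},{"tx":12,"ty":105,"tz":10,"twist":0},{"tx":15,"ty":135,"tz":15,"twist":0},{"tx":19,"ty":160,"tz":20,"twist":0}]' | egrep 'tcp|grip'
python3 - <<'E'
from h import *
plan((421,388,100,94.5),(421,388,15,94.5)); kw=cal('top');im=r.camera('top');np.save('t2.npy',im)
E
```

```text
tcp_pos: [0.4979, 0.0171, 0.1122]
tcp_pos: [0.4999, 0.0166, 0.1145]
finger_force: 64.5
tcp_pos: [0.497, 0.0168, 0.2035]
grip_width: 0.694
finger_force: 64.3
tcp_pos: [0.4665, 0.1708, 0.2037]
grip_width: 0.687
tcp_pos: [0.4347, 0.3297, 0.1834]
grip_width: 0.689
(421, 388, 100, 94.5) call [9, 59, 83, np.float64(0.2)]
(421, 388, 15, 94.5) call [0, 0, 85, np.float64(-0.0)]
end [420.9 387.7  15.4] 94.5
```

```bash
python3 -m handwheel '[{"tx":4,"ty":28,"tz":10,"twist":0},{"tx":8,"ty":48,"tz":30,"twist":0},{"tx":9,"ty":56,"tz":50,"twist":0},{"tx":9,"ty":59,"tz":75,"twist":0},{"tx":9,"ty":59,"tz":105,"twist":0}]' | grep tcp
python3 -m handwheel '[{"tx":0,"ty":0,"tz":25,"twist":0},{"tx":0,"ty":0,"tz":42,"twist":0},{"tx":0,"ty":0,"tz":54,"twist":0},{"tx":0,"ty":0,"tz":60,"twist":0},{"tx":0,"ty":0,"tz":61,"twist":0}]' | egrep 'tcp|grip|ft_f'
python3 -m handwheel '[{"tx":0,"ty":0,"tz":0,"twist":0},{"tx":0,"ty":0,"tz":0,"twist":0},{"tx":0,"ty":0,"tz":0,"twist":0},{"tx":0,"ty":0,"tz":0,"twist":0},{"tx":0,"ty":0,"tz":0,"twist":0}]' 0.75 | egrep 'tcp|grip|force'
python3 -m handwheel '[{"tx":0,"ty":0,"tz":-10,"twist":0},{"tx":0,"ty":0,"tz":-40,"twist":0},{"tx":0,"ty":0,"tz":-80,"twist":0},{"tx":0,"ty":0,"tz":-120,"twist":0},{"tx":0,"ty":0,"tz":-160,"twist":0}]' | grep tcp
python3 - <<'E'
from h import *
kw=cal('top');im=r.camera('top');np.save('t2.npy',im); V=im.max(2)
d=np.abs(im.astype(int)-np.load('t0.npy')).max(2); 
f=lambda c:(ray(kw,c,.012)*1000)[:,:2].round(1)
def best(mask,box):
    m=np.zeros(mask.shape,np.uint8);x0,y0,x1,y1=box;m[y0:y1,x0:x1]=mask[y0:y1,x0:x1]
    c=max(cv2.findContours(m,0,1)[0],key=cv2.contourArea)[:,0]; w=f(c).astype(np.float32); return cv2.minAreaRect(w)
print('handle',best(V<75,(350,245,400,310)),'steel',best(V>150,(350,270,400,345)))
plan((430,-215,230,95)); 
cv2.imwrite('pics/t2.png',cv2.cvtColor(cv2.resize(im[120:350,60:480],None,fx=1.8,fy=1.8,interpolation=2),4))
E
```

```text
tcp_pos: [0.4226, 0.3874, 0.079]
tcp_pos: [0.4212, 0.385, 0.0164]
ft_force: [-1.1, 0.0, 0.1]
grip_width: 0.686
tcp_pos: [0.4225, 0.3862, 0.0183]
ft_force: [-0.2, 0.1, 0.4]
grip_width: 0.874
finger_force: 0.0
tcp_pos: [0.4214, 0.3854, 0.1797]
handle ((448.7355041503906, -226.10464477539062), (17.999799728393555, 96.17372131347656), 75.0446548461914) steel ((360.4054870605469, -204.63714599609375), (15.726102828979492, 84.28050994873047), 73.56727600097656)
(430, -215, 230, 95) call [11, -151, -10, np.float64(-0.1)]
(430, -215, 230, 95) call [11, -151, -10, np.float64(-0.1)]
(430, -215, 230, 95) call [12, -151, -10, np.float64(-0.1)]
(430, -215, 230, 95) call [12, -151, -10, np.float64(-0.1)]
end [ 430.4 -216.8  229.4] 95.0
```

View pics/t2.png

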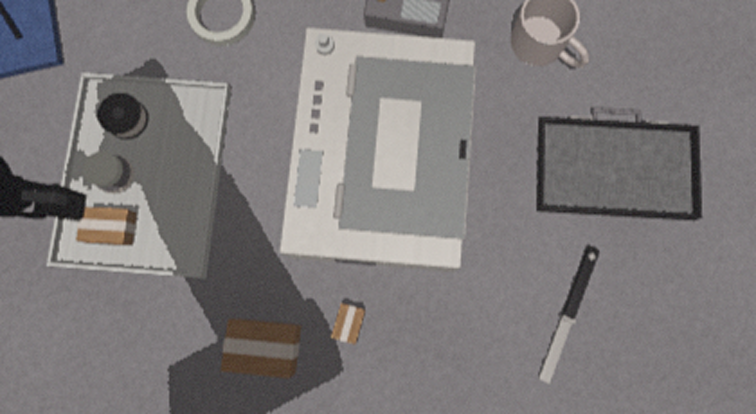

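```bash
python3 - <<'E'
from h import *
plan((429,-221,100,76.3),(429,-221,3,76.3)); 
E
python3 -m handwheel '[{"tx":2,"ty":-20,"tz":-10,"twist":1},{"tx":4,"ty":-60,"tz":-20,"twist":2},{"tx":6,"ty":-100,"tz":-20,"twist":3},{"tx":8,"ty":-140,"tz":-20,"twist":4},{"tx":10,"ty":-180,"tz":-20,"twist":5}]' 1 | grep tcp
python3 -m handwheel '[{"tx":2,"ty":-40,"tz":0,"twist":1},{"tx":4,"ty":-80,"tz":0,"twist":2},{"tx":6,"ty":-120,"tz":0,"twist":3},{"tx":8,"ty":-160,"tz":0,"twist":4},{"tx":10,"ty":-200,"tz":0,"twist":5}]' | grep tcp
python3 -m handwheel '[{"tx":0,"ty":-40,"tz":0,"twist":1},{"tx":0,"ty":-80,"tz":0,"twist":2},{"tx":0,"ty":-120,"tz":10,"twist":4},{"tx":0,"ty":-150,"tz":20,"twist":6},{"tx":0,"ty":-180,"tz":40,"twist":8}]' | grep tcp
python3 - <<'E'
from h import *
plan((429,-221,70,76.3),(429,-221,3,76.3)); 
E
```

```text
(429, -221, 100, 76.3) call [12, -152, 22, np.float64(4.6)]
(429, -221, 100, 76.3) call [-1, -152, 22, np.float64(4.6)]
(429, -221, 100, 76.3) call [-13, -152, 22, np.float64(4.6)]
(429, -221, 100, 76.3) call [-25, -150, 22, np.float64(4.6)]
(429, -221, 3, 76.3) call [0, -1, 98, np.float64(-0.1)]
end [ 428.7 -221.2    3.4] 76.3
tcp_pos: [0.4262, 0.2042, 0.1984]
tcp_pos: [0.4145, 0.0039, 0.1982]
tcp_pos: [0.3993, -0.1768, 0.1597]
(429, -221, 70, 76.3) call [-39, -36, 90, np.float64(0.1)]
(429, -221, 3, 76.3) call [0, 0, 67, np.float64(0.0)]
end [ 428.8 -220.9    2.7] 76.3
```

```bash
python3 -m handwheel '[{"tx":-15,"ty":-15,"tz":10,"twist":0},{"tx":-30,"ty":-28,"tz":30,"twist":0},{"tx":-37,"ty":-34,"tz":55,"twist":0},{"tx":-39,"ty":-36,"tz":80,"twist":0},{"tx":-39,"ty":-36,"tz":90,"twist":0}]' | grep tcp
python3 - <<'E'
from h import *
plan((429,-221,3,76.3)); kw,im=snap('wrist','w3.png',s=1)
a=np.radians(166.3);d=np.array([np.cos(a),np.sin(a)]);c=np.array([.4487,-.2261])
print(proj(kw,[[*(c-.05*d),.016],[*(c+.05*d),.016],[*(c+.13*d),.008]]).round(0).tolist())
K=kw
np.save('w3.npy',im)
E
```

```text
tcp_pos: [0.4264, -0.2175, 0.0651]
(429, -221, 3, 76.3) call [-3, -3, 62, np.float64(0.2)]
end [ 428.6 -221.1    3.1] 76.3
[[287.0, 329.0], [286.0, 198.0], [286.0, 67.0]]
```

View pics/w3.png

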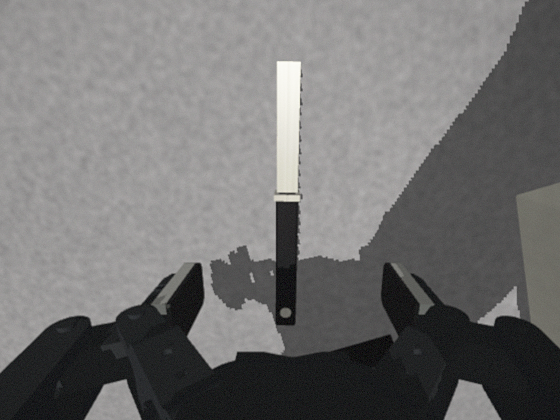

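```bash
python3 -m handwheel '[{"tx":-1,"ty":-1,"tz":15,"twist":0},{"tx":-2,"ty":-2,"tz":32,"twist":0},{"tx":-2,"ty":-2,"tz":46,"twist":0},{"tx":-2,"ty":-2,"tz":54,"twist":0},{"tx":-2,"ty":-2,"tz":57,"twist":0}]' | egrep "tcp|ft_f"
python3 -m handwheel '[{"tx":0,"ty":0,"tz":1,"twist":0},{"tx":0,"ty":0,"tz":2,"twist":0},{"tx":0,"ty":0,"tz":3,"twist":0},{"tx":0,"ty":0,"tz":3,"twist":0},{"tx":0,"ty":0,"tz":3,"twist":0}]' 0 100| egrep "tcp|ft_f|grip"
python3 -m handwheel '[{"tx":0,"ty":0,"tz":0,"twist":0},{"tx":0,"ty":0,"tz":0,"twist":0},{"tx":0,"ty":0,"tz":0,"twist":0},{"tx":0,"ty":0,"tz":0,"twist":0},{"tx":0,"ty":0,"tz":0,"twist":0}]' -1 100| egrep "tcp|ft_f|grip|finger"
python3 -c "
from h import *
plan((429,-221,3,76.3))"
```

```text
tcp_pos: [0.4286, -0.2194, 0.0102]
ft_force: [-0.4, -0.5, -0.1]
tcp_pos: [0.4295, -0.2203, 0.0079]
ft_force: [-0.4, -0.0, -0.1]
grip_width: 0.499
tcp_pos: [0.4293, -0.2204, 0.008]
ft_force: [-2.3, 0.4, 5.5]
grip_width: 0.137
finger_force: 98.3
(429, -221, 3, 76.3) call [0, -1, 5, np.float64(0.3)]
end [ 429.1 -221.3    3. ] 76.3
```

```bash
python3 -m handwheel '[{"tx":0,"ty":0,"tz":0,"twist":0},{"tx":0,"ty":0,"tz":0,"twist":0},{"tx":0,"ty":0,"tz":2,"twist":0},{"tx":0,"ty":0,"tz":4,"twist":0},{"tx":0,"ty":0,"tz":5,"twist":0}]' -0.2 100| egrep "tcp|ft_f|grip"
python3 -m handwheel '[{"tx":0,"ty":0,"tz":0,"twist":0},{"tx":0,"ty":0,"tz":0,"twist":0},{"tx":0,"ty":0,"tz":0,"twist":0},{"tx":0,"ty":0,"tz":0,"twist":0},{"tx":0,"ty":0,"tz":0,"twist":0}]' -1 100| egrep "tcp|ft_f|grip|finger"
python3 -m handwheel '[{"tx":0,"ty":0,"tz":0,"twist":0},{"tx":0,"ty":0,"tz":-5,"twist":0},{"tx":0,"ty":0,"tz":-20,"twist":0},{"tx":0,"ty":0,"tz":-45,"twist":0},{"tx":0,"ty":0,"tz":-75,"twist":0}]' | egrep "tcp|grip|finger"
python3 - <<'E'
from h import *
kw,im=snap('wrist','w4.png')
s=r.sense(); p=s['tcp_pos']; print(yaw())
V=im.max(2)
m=(V>150).astype(np.uint8); m[:, :230]=0; m[:,350:]=0; m[240:]=0
ys,xs=np.nonzero(m); print('bright',np.percentile(xs,[2,50,98]),ys.min())
E
```

```text
tcp_pos: [0.4287, -0.2198, 0.0018]
ft_force: [0.7, 1.0, -0.5]
grip_width: 0.4
tcp_pos: [0.4291, -0.2201, 0.0023]
ft_force: [-0.0, 0.0, 0.9]
grip_width: 0.141
finger_force: 97.9
tcp_pos: [0.4272, -0.2188, 0.0766]
grip_width: 0.14
finger_force: 97.9
76.61455319408803
bright [232. 288. 347.] 0
```

View pics/w4.png

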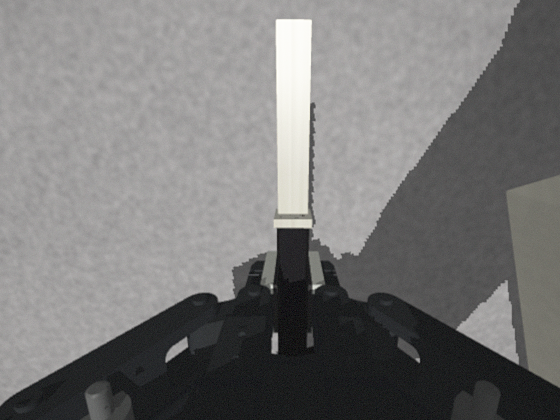

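```bash
python3 - <<'E'
from h import *
kw=cal('wrist'); s=r.sense(); p=np.array(s['tcp_pos']); R=np.array(s['orientation'])
for u in [(294,20),(293,220)]:
    q=ray(kw,[u],p[2]+.0057)[0]; print('tool coords mm',(R.T@(q-p)*1000).round(1))
im=np.load('t2.npy'); V=im.max(2); kt=cal('top')
m=(V<60).astype(np.uint8); M=np.zeros_like(m); M[192:214,308:326]=m[192:214,308:326]; ys,xs=np.nonzero(M); print('mark px',xs.mean(),ys.mean(),len(xs), 'world',ray(kt,[(xs.mean(),ys.mean())],.105)*1000)
# wrist w0
c=r.calibration('wrist'); T=np.eye(4);a=np.radians(94.6);y=[np.cos(a),np.sin(a),0];x=np.cross(y,[0,0,-1]);T[:3,0]=x;T[:3,1]=y;T[:3,2]=[0,0,-1];T[:3,3]=[.6383,.0202,.2307]
W=np.linalg.inv(T@np.array(c['tool_from_camera'])); kw0=(kw[0],W)
print('mark wrist',ray(kw0,[(220,130)],.105)*1000,'front edge pts',(ray(kw0,[(218,246),(204,10)],.105)*1000).round(1).tolist())
# sampler from empty cover
b=(V>150).astype(np.uint8); B=np.zeros_like(b); B[125:275,210:332]=b[125:275,210:332]; B=cv2.morphologyEx(B,3,np.ones((3,3)))
ct=max(cv2.findContours(B,0,1)[0],key=cv2.contourArea)[:,0]; print('sampler',cv2.minAreaRect((ray(kt,ct,.1)*1000)[:,:2].astype(np.float32)))
E
```

```text
tool coords mm [111.9   1.6  -6.4]
tool coords mm [28.2  1.2 -5.9]
mark px 316.5625 202.375 16 world [[575.38614271 -46.7344357  105.        ]]
mark wrist [[574.75420099 -46.43594383 105.        ]] front edge pts [[682.4, -46.9, 105.0], [485.5, -60.1, 105.0]]
sampler ((567.9729614257812, 51.82848358154297), (282.5295104980469, 211.93814086914062), 4.254643440246582)
```

```bash
python3 -m handwheel '[{"tx":0,"ty":0,"tz":-25,"twist":3},{"tx":0,"ty":0,"tz":-50,"twist":9},{"tx":0,"ty":0,"tz":-70,"twist":16},{"tx":0,"ty":0,"tz":-75,"twist":23},{"tx":0,"ty":0,"tz":-75,"twist":30}]' | egrep "tcp|grip"
python3 -m handwheel '[{"tx":0,"ty":0,"tz":0,"twist":7},{"tx":0,"ty":0,"tz":0,"twist":14},{"tx":0,"ty":0,"tz":0,"twist":21},{"tx":0,"ty":0,"tz":0,"twist":28},{"tx":0,"ty":0,"tz":0,"twist":33}]' | egrep "tcp|grip"
python3 - <<'E'
from h import *
plan((584.5,-194.4,150,4.2),(584.5,-194.4,90,4.2))
E
```

```text
tcp_pos: [0.4307, -0.2212, 0.1551]
grip_width: 0.143
tcp_pos: [0.4289, -0.22, 0.1524]
grip_width: 0.139
(584.5, -194.4, 150, 4.2) call [-11, 157, 2, np.float64(9.1)]
(584.5, -194.4, 90, 4.2) call [0, 0, 60, np.float64(-0.0)]
end [ 584.2 -194.6   90.4] 4.2
```

```bash
python3 -m handwheel '[{"tx":-2,"ty":25,"tz":0,"twist":2},{"tx":-5,"ty":65,"tz":0,"twist":4},{"tx":-8,"ty":105,"tz":0,"twist":7},{"tx":-11,"ty":135,"tz":0,"twist":9},{"tx":-11,"ty":152,"tz":0,"twist":9.1}]' | egrep "tcp|grip"
python3 -m handwheel '[{"tx":0,"ty":5,"tz":15,"twist":0},{"tx":0,"ty":5,"tz":35,"twist":0},{"tx":0,"ty":5,"tz":50,"twist":0},{"tx":0,"ty":5,"tz":56,"twist":0},{"tx":0,"ty":5,"tz":57,"twist":0}]' | egrep "tcp|grip"
python3 -m handwheel '[{"tx":0,"ty":0,"tz":0,"twist":0},{"tx":0,"ty":0,"tz":0,"twist":0},{"tx":0,"ty":0,"tz":0,"twist":0},{"tx":0,"ty":0,"tz":0,"twist":0},{"tx":0,"ty":0,"tz":0,"twist":0}]' | egrep "tcp|ft_f"
python3 - <<'E'
from h import *
plan((584.5,-194.4,90,4.2)); print(yaw())
kw,im=snap('wrist','w5.png')
u=np.array([.9973,.0732]);v=np.array([-.0732,.9973]);S=np.array([.568,.052])
print('slot corners',proj(kw,[[*(S+x*u-.107*v),.105] for x in(-.015,.015)]).round(0).tolist())
kt=cal('top'); im=r.camera('top')
cv2.imwrite('pics/sc5.png',cv2.cvtColor(cv2.resize(im[150:280,270:450],None,fx=4,fy=4,interpolation=2),4))
E
```

```text
tcp_pos: [0.5831, -0.1948, 0.1525]
grip_width: 0.143
tcp_pos: [0.5828, -0.1939, 0.0934]
grip_width: 0.141
tcp_pos: [0.5849, -0.195, 0.0963]
ft_force: [-0.1, -0.1, -0.4]
(584.5, -194.4, 90, 4.2) call [1, 0, 6, np.float64(0.3)]
end [ 584.8 -194.    90.3] 4.2
4.493299489986267
slot corners [[258.0, -71.0], [340.0, -70.0]]
```

View pics/w5.png

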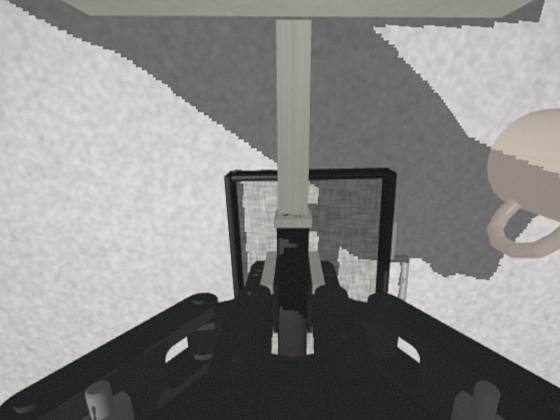

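```bash
python3 -m handwheel '[{"tx":0,"ty":1,"tz":3,"twist":0},{"tx":0,"ty":1,"tz":6,"twist":0},{"tx":0,"ty":1,"tz":6,"twist":0.3},{"tx":0,"ty":1,"tz":6,"twist":0.3},{"tx":0,"ty":1,"tz":6,"twist":0.3}]' | egrep "tcp|ft_f"
python3 -m handwheel '[{"tx":5,"ty":0,"tz":0,"twist":0},{"tx":12,"ty":0,"tz":0,"twist":0},{"tx":20,"ty":0,"tz":0,"twist":0},{"tx":26,"ty":0,"tz":0,"twist":0},{"tx":28,"ty":0,"tz":0,"twist":0}]' | egrep "tcp|ft_f"
python3 -c "
from h import *
plan((584.5,-194.4,90,4.2))"
```

```text
tcp_pos: [0.5852, -0.1945, 0.0891]
ft_force: [-0.6, 0.0, -1.0]
tcp_pos: [0.5829, -0.1651, 0.0893]
ft_force: [0.0, -0.0, -0.5]
(584.5, -194.4, 90, 4.2) call [-29, -1, -1, np.float64(0.1)]
end [ 584.1 -194.    90.3] 4.2
```

Tip should be at the mouth; raise 1 mm and feed in.

```bash
python3 -m handwheel '[{"tx":3,"ty":0,"tz":-1,"twist":0},{"tx":6,"ty":0,"tz":-1,"twist":0},{"tx":9,"ty":0,"tz":-1,"twist":0},{"tx":12,"ty":0,"tz":-1,"twist":0},{"tx":14,"ty":0,"tz":-1,"twist":0}]' | egrep "tcp|ft_f"
python3 -m handwheel '[{"tx":4,"ty":0,"tz":0,"twist":0},{"tx":9,"ty":0,"tz":0,"twist":0},{"tx":14,"ty":0,"tz":0,"twist":0},{"tx":18,"ty":0,"tz":0,"twist":0},{"tx":21,"ty":0,"tz":0,"twist":0}]' | egrep "tcp|ft_f"
python3 -m handwheel '[{"tx":0,"ty":0,"tz":0,"twist":0},{"tx":0,"ty":0,"tz":0,"twist":0},{"tx":0,"ty":0,"tz":0,"twist":0},{"tx":0,"ty":0,"tz":0,"twist":0},{"tx":0,"ty":0,"tz":0,"twist":0}]' | egrep "tcp|ft_f"
python3 - <<'E'
from h import *
p=np.array(r.sense()['tcp_pos'])*1000; v=np.array([-.0732,.9973])
y=(p[:2]-[568,52])@v; tip=np.array([y+112,p[2]+6]); print('tip',tip)
th0=np.arctan2(tip[1]-100,40-tip[0]); s=40-tip[0]
prev=tip
for a in (.1,.25,.4,.55,.7,.85,1,1.15,1.3,1.45,1.6,1.7,1.78):
    t=np.array([40-s*np.cos(a),100+s*np.sin(a)-1.2]); print(a,(t-tip).round(0),(t-prev).round(0)); prev=t
E
```

```text
tcp_pos: [0.5823, -0.1524, 0.0903]
ft_force: [0.2, -0.6, -1.0]
tcp_pos: [0.5806, -0.1311, 0.0903]
ft_force: [-0.4, 0.1, -0.9]
tcp_pos: [0.5808, -0.132, 0.0903]
ft_force: [0.3, 0.1, -0.7]
tip [-72.39354427  96.33759692]
0.1 [ 1. 14.] [ 1. 14.]
0.25 [ 3. 30.] [ 3. 17.]
0.4 [ 9. 46.] [ 5. 16.]
0.55 [17. 61.] [ 8. 15.]
0.7 [26. 75.] [10. 14.]
0.85 [38. 87.] [12. 12.]
1 [52. 97.] [13. 10.]
1.15 [ 66. 105.] [15.  8.]
1.3 [ 82. 111.] [16.  6.]
1.45 [ 99. 114.] [17.  3.]
1.6 [116. 115.] [17.  1.]
1.7 [127. 114.] [11. -1.]
1.78 [136. 112.] [ 9. -2.]
```

```bash
python3 -m handwheel '[{"tx":0,"ty":0,"tz":-5,"twist":0},{"tx":1,"ty":0,"tz":-11,"twist":0},{"tx":2,"ty":0,"tz":-18,"twist":0},{"tx":3,"ty":0,"tz":-25,"twist":0},{"tx":4,"ty":0,"tz":-32,"twist":0}]' | egrep "tcp|ft_f"
python3 -m handwheel '[{"tx":1,"ty":0,"tz":-3,"twist":0},{"tx":2,"ty":0,"tz":-6,"twist":0},{"tx":3,"ty":0,"tz":-8,"twist":0},{"tx":4,"ty":0,"tz":-11,"twist":0},{"tx":5,"ty":0,"tz":-14,"twist":0}]' | egrep "tcp|ft_f|grip"
python3 - <<'E'
from h import *
plan((580.8,-132,90,4.2)); kw,im=snap('scene','sc6.png',(190,130,380,300),4)
E
```

```text
tcp_pos: [0.5801, -0.1279, 0.123]
ft_force: [-0.7, -1.0, -4.1]
tcp_pos: [0.5802, -0.1228, 0.1365]
ft_force: [-0.2, -2.9, -2.6]
grip_width: 0.141
(580.8, -132, 90, 4.2) call [-9, 0, 47, np.float64(-0.0)]
end [ 580.9 -131.8   89.5] 4.2
```

View pics/sc6.png

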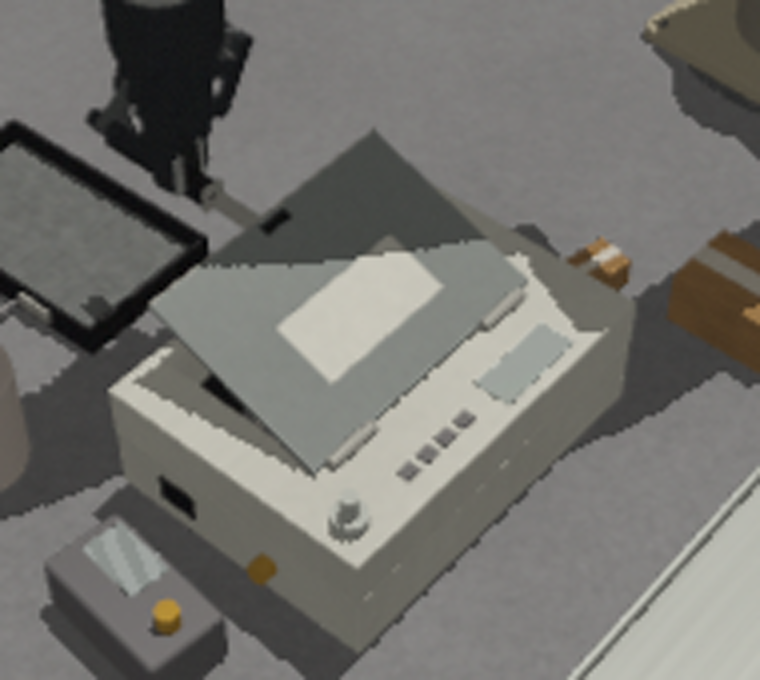

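```bash
python3 -m handwheel '[{"tx":3,"ty":0,"tz":-6,"twist":0},{"tx":6,"ty":0,"tz":-12,"twist":0},{"tx":10,"ty":0,"tz":-19,"twist":0},{"tx":14,"ty":0,"tz":-25,"twist":0},{"tx":18,"ty":0,"tz":-30,"twist":0}]' | egrep "tcp|ft_f"
python3 -m handwheel '[{"tx":5,"ty":0,"tz":-6,"twist":0},{"tx":11,"ty":0,"tz":-11,"twist":0},{"tx":17,"ty":0,"tz":-16,"twist":0},{"tx":23,"ty":0,"tz":-20,"twist":0},{"tx":30,"ty":0,"tz":-24,"twist":0}]' | egrep "tcp|ft_f|grip"
python3 -m handwheel '[{"tx":8,"ty":0,"tz":-4,"twist":0},{"tx":16,"ty":0,"tz":-7,"twist":0},{"tx":24,"ty":0,"tz":-10,"twist":0},{"tx":33,"ty":0,"tz":-12,"twist":0},{"tx":42,"ty":0,"tz":-13,"twist":0}]' | egrep "tcp|ft_f|grip"
python3 -m handwheel '[{"tx":7,"ty":0,"tz":0,"twist":0},{"tx":14,"ty":0,"tz":0,"twist":0},{"tx":21,"ty":0,"tz":0,"twist":0},{"tx":28,"ty":0,"tz":0,"twist":0},{"tx":33,"ty":0,"tz":1,"twist":0}]' | egrep "tcp|ft_f|grip"
python3 -m handwheel '[{"tx":2,"ty":0,"tz":1,"twist":0},{"tx":4,"ty":0,"tz":1,"twist":0},{"tx":5,"ty":0,"tz":1,"twist":0},{"tx":5,"ty":0,"tz":1,"twist":0},{"tx":5,"ty":0,"tz":1,"twist":0}]' | egrep "tcp|ft_f|grip"
python3 - <<'E'
from h import *
kw,im=snap('scene','sc7.png',(190,130,380,300),4)
E
```

```text
tcp_pos: [0.5787, -0.104, 0.1672]
ft_force: [-1.1, -1.8, -3.1]
tcp_pos: [0.5766, -0.0744, 0.191]
ft_force: [-0.6, -2.2, -2.1]
grip_width: 0.146
tcp_pos: [0.5735, -0.032, 0.2039]
ft_force: [-1.0, -3.0, -0.1]
grip_width: 0.143
tcp_pos: [0.5712, 0.0008, 0.2023]
ft_force: [0.6, -1.7, -0.2]
grip_width: 0.143
tcp_pos: [0.5707, 0.0051, 0.2012]
ft_force: [1.3, -0.5, -0.9]
grip_width: 0.143
```

View pics/sc7.png

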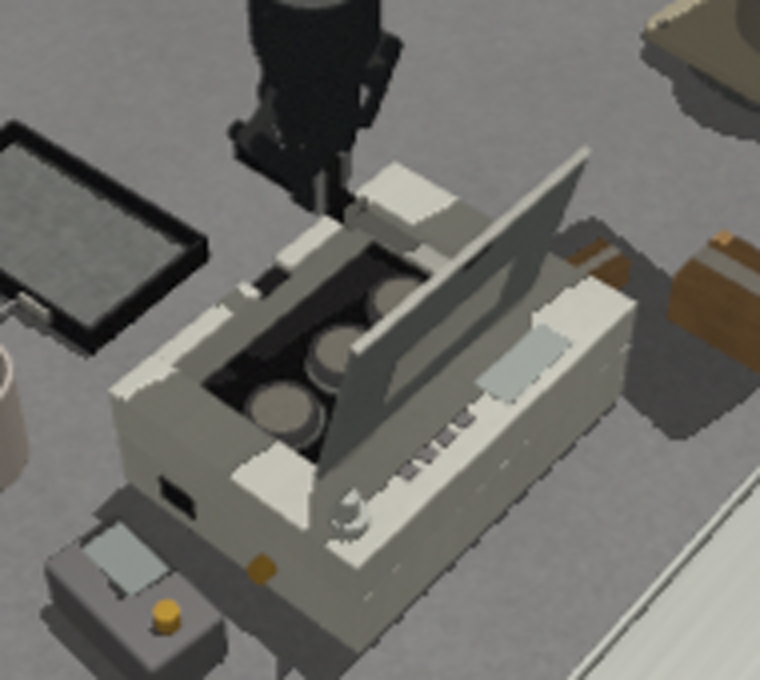

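```bash
python3 - <<'E'
from h import *
plan((574,-50,202,4.2),(574,-50,310,4.2),(525,310,310,95),(525,310,60,95))
E
python3 -m handwheel '[{"tx":-8,"ty":0,"tz":0,"twist":0},{"tx":-25,"ty":0,"tz":-5,"twist":0},{"tx":-45,"ty":0,"tz":-20,"twist":0},{"tx":-60,"ty":0,"tz":-45,"twist":0},{"tx":-60,"ty":0,"tz":-75,"twist":0}]' | egrep "tcp|ft_f"
python3 -m handwheel '[{"tx":0,"ty":0,"tz":-25,"twist":-5},{"tx":0,"ty":0,"tz":-33,"twist":-12},{"tx":0,"ty":0,"tz":-33,"twist":-19},{"tx":0,"ty":0,"tz":-33,"twist":-26},{"tx":0,"ty":0,"tz":-33,"twist":-33}]' | egrep "tcp|grip"
python3 - <<'E'
from h import *
plan((525,310,310,95),(525,310,60,95))
E
```

```text
(574, -50, 202, 4.2) call [-55, -1, -1, np.float64(-0.0)]
(574, -50, 310, 4.2) call [0, 0, -108, np.float64(-0.0)]
(525, 310, 310, 95) call [121, -7, 0, np.float64(29.7)]
(525, 310, 310, 95) call [101, -66, 0, np.float64(29.7)]
(525, 310, 310, 95) call [55, -108, 0, np.float64(29.7)]
(525, 310, 60, 95) call [0, 0, 125, np.float64(0.0)]
(525, 310, 60, 95) call [0, 0, 125, np.float64(0.0)]
end [525.3 309.9  60.2] -84.9
tcp_pos: [0.5738, -0.0576, 0.2748]
ft_force: [-0.4, 0.7, -0.8]
tcp_pos: [0.5752, -0.0556, 0.3097]
grip_width: 0.141
(525, 310, 310, 95) call [160, 91, 0, np.float64(-28.7)]
(525, 310, 310, 95) call [97, 157, 0, np.float64(-28.7)]
(525, 310, 60, 95) call [0, 0, 125, np.float64(-0.0)]
(525, 310, 60, 95) call [0, 0, 125, np.float64(-0.0)]
end [524.5 309.5  59.7] 94.9
```

```bash
python3 -m handwheel '[{"tx":25,"ty":14,"tz":0,"twist":-6},{"tx":60,"ty":34,"tz":0,"twist":-12},{"tx":95,"ty":54,"tz":0,"twist":-18},{"tx":128,"ty":73,"tz":0,"twist":-24},{"tx":160,"ty":91,"tz":0,"twist":-28.7}]' | egrep "tcp|grip"
python3 -m handwheel '[{"tx":20,"ty":33,"tz":0,"twist":-6},{"tx":42,"ty":68,"tz":0,"twist":-12},{"tx":64,"ty":103,"tz":0,"twist":-18},{"tx":82,"ty":135,"tz":0,"twist":-24},{"tx":97,"ty":157,"tz":0,"twist":-28.7}]' | egrep "tcp|grip"
python3 -m handwheel '[{"tx":0,"ty":0,"tz":25,"twist":0},{"tx":0,"ty":0,"tz":65,"twist":0},{"tx":0,"ty":0,"tz":105,"twist":0},{"tx":0,"ty":0,"tz":145,"twist":0},{"tx":0,"ty":0,"tz":180,"twist":0}]' | egrep "tcp|grip"
python3 -m handwheel '[{"tx":0,"ty":0,"tz":30,"twist":0},{"tx":0,"ty":0,"tz":50,"twist":0},{"tx":0,"ty":0,"tz":65,"twist":0},{"tx":0,"ty":0,"tz":75,"twist":0},{"tx":0,"ty":0,"tz":75,"twist":0}]' | egrep "tcp|grip"
python3 - <<'E'
from h import *
plan((525,310,11,95)); print(yaw())
kt=cal('top');np.save('t3.npy',r.camera('top'))
kw,im=snap('wrist','w8.png')
V=im.max(2); print([int(V[y,290]) for y in (30,60,100,150,200)])
E
```

```text
tcp_pos: [0.5504, 0.1287, 0.3092]
grip_width: 0.141
tcp_pos: [0.526, 0.313, 0.309]
grip_width: 0.146
tcp_pos: [0.5257, 0.3098, 0.1268]
grip_width: 0.136
tcp_pos: [0.5247, 0.3091, 0.0516]
grip_width: 0.144
(525, 310, 11, 95) call [0, 1, 41, np.float64(-0.4)]
end [524.6 310.1  10.6] 95.0
94.57514407180952
[245, 240, 231, 212, 198]
```

```bash
python3 -m handwheel '[{"tx":0,"ty":1,"tz":12,"twist":-0.4},{"tx":0,"ty":1,"tz":24,"twist":-0.4},{"tx":0,"ty":1,"tz":34,"twist":-0.4},{"tx":0,"ty":1,"tz":40,"twist":-0.4},{"tx":0,"ty":1,"tz":41,"twist":-0.4}]' | egrep "tcp|ft_f"
python3 -m handwheel '[{"tx":0,"ty":0,"tz":1,"twist":0},{"tx":0,"ty":0,"tz":2,"twist":0},{"tx":0,"ty":0,"tz":2,"twist":0},{"tx":0,"ty":0,"tz":2,"twist":0},{"tx":0,"ty":0,"tz":2,"twist":0}]' | egrep "tcp|ft_f"
python3 -m handwheel '[{"tx":0,"ty":0,"tz":0,"twist":0},{"tx":0,"ty":0,"tz":0,"twist":0},{"tx":0,"ty":0,"tz":0,"twist":0},{"tx":0,"ty":0,"tz":0,"twist":0},{"tx":0,"ty":0,"tz":0,"twist":0}]' -0.2 | egrep "tcp|ft_f|grip"
python3 -m handwheel '[{"tx":0,"ty":0,"tz":-10,"twist":0},{"tx":0,"ty":0,"tz":-40,"twist":0},{"tx":0,"ty":0,"tz":-80,"twist":0},{"tx":0,"ty":0,"tz":-120,"twist":0},{"tx":0,"ty":0,"tz":-160,"twist":0}]' | egrep "tcp"
python3 -m handwheel '[{"tx":0,"ty":0,"tz":-40,"twist":0},{"tx":0,"ty":0,"tz":-80,"twist":0},{"tx":0,"ty":0,"tz":-115,"twist":0},{"tx":0,"ty":0,"tz":-130,"twist":0},{"tx":0,"ty":0,"tz":-130,"twist":0}]' | egrep "tcp|time"
python3 - <<'E'
from h import *
u=np.array([.9973,.0732]);v=np.array([-.0732,.9973]);S=np.array([568,52.])
kt=cal('top');im=r.camera('top');np.save('t4.npy',im)
g=cv2.cvtColor(im,cv2.COLOR_RGB2GRAY)
for x in (-62,0,62):
    P=S+x*u-27.5*v; px=proj(kt,[[*P/1000,.072]])[0]; c=g[int(px[1])-14:int(px[1])+15,int(px[0])-14:int(px[0])+15]
    print(P.round(1),px.round(1)); m=(c>cv2.threshold(c,0,255,cv2.THRESH_OTSU)[0]).astype(np.uint8); ct=max(cv2.findContours(m,0,1)[0],key=cv2.contourArea); (e,f),rad=cv2.minEnclosingCircle(ct); q=np.array([e,f])+px.astype(int)-14; print('  px',q.round(1),rad,'area',cv2.contourArea(ct),'world',(ray(kt,[q],.072)*1000).round(1)[0,:2])
plan((508,20,310,94.2),(508,20,190,94.2))
cv2.imwrite('pics/t4.png',cv2.cvtColor(cv2.resize(im[120:280,60:470],None,fx=1.9,fy=1.9,interpolation=2),4))
E
```

```text
tcp_pos: [0.5247, 0.3107, 0.0112]
ft_force: [-0.1, 0.7, -0.5]
tcp_pos: [0.5267, 0.3117, 0.0118]
ft_force: [0.2, 0.0, -0.9]
tcp_pos: [0.5264, 0.3115, 0.0115]
ft_force: [0.2, -0.8, 0.2]
grip_width: 0.401
tcp_pos: [0.5258, 0.3112, 0.1735]
time: 32.57
tcp_pos: [0.5288, 0.3126, 0.3084]
[508.2  20. ] [281.  230.4]
  px [281.1 231.5] 12.167119026184082 area 407.0 world [505.8  19.4]
[570.   24.6] [283.4 203.1]
  px [283.1 204.4] 11.864394187927246 area 366.5 world [567.   24.7]
[631.8  29.1] [285.7 176.7]
  px [285.8 176.1] 9.129979133605957 area 235.0 world [633.4  29.1]
(508, 20, 310, 94.2) call [23, -145, -2, np.float64(0.4)]
(508, 20, 310, 94.2) call [22, -145, -2, np.float64(0.4)]
(508, 20, 190, 94.2) call [-1, 1, 119, np.float64(0.0)]
end [508.   20.4 190. ] 94.2
```

View pics/t4.png

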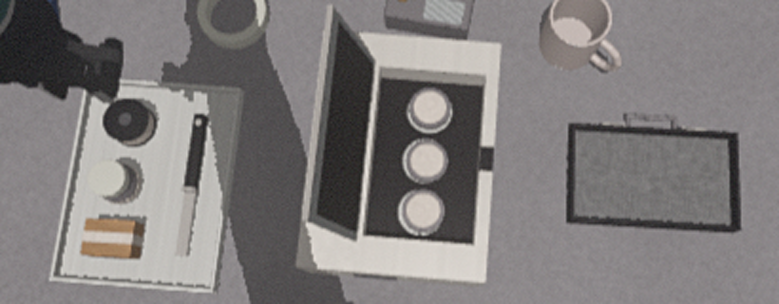

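```bash
python3 -m handwheel '[{"tx":4,"ty":-25,"tz":0,"twist":0},{"tx":8,"ty":-65,"tz":0,"twist":0},{"tx":12,"ty":-105,"tz":0,"twist":0},{"tx":17,"ty":-140,"tz":0,"twist":0},{"tx":22,"ty":-170,"tz":0,"twist":0}]' 0.6 60 | egrep "tcp|grip"
python3 -m handwheel '[{"tx":5,"ty":-35,"tz":0,"twist":0},{"tx":10,"ty":-70,"tz":0,"twist":0},{"tx":16,"ty":-100,"tz":0,"twist":0},{"tx":22,"ty":-115,"tz":10,"twist":0},{"tx":24,"ty":-121,"tz":40,"twist":0}]' | egrep "tcp"
python3 -m handwheel '[{"tx":0,"ty":0,"tz":40,"twist":0},{"tx":0,"ty":0,"tz":75,"twist":0},{"tx":0,"ty":0,"tz":100,"twist":0},{"tx":0,"ty":0,"tz":115,"twist":0},{"tx":0,"ty":0,"tz":120,"twist":0}]' | egrep "tcp|grip"
python3 - <<'E'
from h import *
plan((506,19,90,94.2),(506,19,59,94.2))
kw,im=snap('wrist','w9.png'); print(proj(kw,[[.506,.019,.072],[.506,-.006,.072],[.506,.044,.072]]).round(0).tolist())
g=cv2.cvtColor(im,6); c=proj(kw,[[.506,.019,.072]])[0].astype(int)
w=cv2.HoughCircles(cv2.medianBlur(g,5),3,1,60,param1=80,param2=22,minRadius=25,maxRadius=70); 
for q in (w[0][:6] if w is not None else []): print('circ',q.round(0),(ray(kw,[q[:2]],.072)*1000).round(1)[0,:2])
E
```

```text
tcp_pos: [0.5174, 0.138, 0.299]
grip_width: 0.797
tcp_pos: [0.5073, 0.0149, 0.2633]
tcp_pos: [0.501, 0.0179, 0.136]
grip_width: 0.804
(506, 19, 90, 94.2) call [-5, 1, 46, np.float64(0.8)]
(506, 19, 59, 94.2) call [0, 0, 31, np.float64(-0.0)]
end [505.9  19.3  59. ] 94.2
[[292.0, 236.0], [258.0, 233.0], [326.0, 238.0]]
circ [290. 236.  34.] [506.7  18.2]
circ [290. 306.  31.] [564.7  22.4]
```

```bash
python3 -m handwheel '[{"tx":-5,"ty":0,"tz":10,"twist":0.8},{"tx":-5,"ty":0,"tz":30,"twist":0.8},{"tx":-5,"ty":0,"tz":50,"twist":0.8},{"tx":-5,"ty":0,"tz":62,"twist":0.8},{"tx":-5,"ty":0,"tz":68,"twist":0.8}]' | egrep "tcp|ft_f"
python3 -m handwheel '[{"tx":0,"ty":0,"tz":2,"twist":0},{"tx":0,"ty":0,"tz":4,"twist":0},{"tx":0,"ty":0,"tz":6,"twist":0},{"tx":0,"ty":0,"tz":7,"twist":0},{"tx":0,"ty":0,"tz":7,"twist":0}]' | egrep "tcp|ft_f"
python3 -c "
from h import *
plan((506.7,18.2,59,94.2))"
```

```text
tcp_pos: [0.5108, 0.0181, 0.0723]
ft_force: [-0.1, 0.2, -0.5]
tcp_pos: [0.5114, 0.0179, 0.0669]
ft_force: [0.2, -0.1, -1.6]
(506.7, 18.2, 59, 94.2) call [5, 1, 8, np.float64(0.0)]
end [506.4  18.6  58.9] 94.2
```

```bash
python3 -m handwheel '[{"tx":2,"ty":0,"tz":3,"twist":0},{"tx":4,"ty":0,"tz":5,"twist":0},{"tx":5,"ty":0,"tz":7,"twist":0},{"tx":5,"ty":0,"tz":8,"twist":0},{"tx":5,"ty":0,"tz":8,"twist":0}]' | egrep "tcp|ft_f"
python3 -m handwheel '[{"tx":0,"ty":0,"tz":0,"twist":0},{"tx":0,"ty":0,"tz":0,"twist":0},{"tx":0,"ty":0,"tz":0,"twist":0},{"tx":0,"ty":0,"tz":0,"twist":0},{"tx":0,"ty":0,"tz":0,"twist":0}]' -1 60 | egrep "tcp|ft_f|grip|finger"
python3 -m handwheel '[{"tx":0,"ty":0,"tz":0,"twist":0},{"tx":0,"ty":0,"tz":-5,"twist":0},{"tx":0,"ty":0,"tz":-20,"twist":0},{"tx":0,"ty":0,"tz":-45,"twist":0},{"tx":0,"ty":0,"tz":-80,"twist":0}]' | egrep "tcp|grip|finger"
python3 -c "
from h import *
plan((506.7,18.2,180,94.2),(597,-195,180,5.7),(597,-195,60,5.7))"
```

```text
tcp_pos: [0.5054, 0.0176, 0.058]
ft_force: [-0.4, 0.7, 0.6]
tcp_pos: [0.5064, 0.0176, 0.0589]
ft_force: [-1.1, -0.2, 5.8]
grip_width: 0.558
finger_force: 61.8
tcp_pos: [0.5027, 0.0179, 0.1363]
grip_width: 0.557
finger_force: 61.7
(506.7, 18.2, 180, 94.2) call [-4, 0, -44, np.float64(-0.0)]
(597, -195, 180, 5.7) call [-25, -73, 0, np.float64(29.5)]
(597, -195, 180, 5.7) call [-58, -51, 0, np.float64(29.5)]
(597, -195, 180, 5.7) call [-75, -16, 0, np.float64(29.5)]
(597, -195, 60, 5.7) call [-1, -1, 120, np.float64(-0.0)]
end [ 596.9 -195.3   60.3] 5.7
```

```bash
python3 -m handwheel '[{"tx":-1,"ty":-3,"tz":-20,"twist":5},{"tx":-6,"ty":-15,"tz":-35,"twist":11},{"tx":-12,"ty":-32,"tz":-44,"twist":17},{"tx":-19,"ty":-52,"tz":-44,"twist":23},{"tx":-27,"ty":-73,"tz":-44,"twist":29.5}]' | egrep "tcp|grip"
python3 -m handwheel '[{"tx":-12,"ty":-10,"tz":0,"twist":6},{"tx":-23,"ty":-20,"tz":0,"twist":12},{"tx":-35,"ty":-31,"tz":0,"twist":18},{"tx":-46,"ty":-41,"tz":0,"twist":24},{"tx":-58,"ty":-51,"tz":0,"twist":29.5}]' | egrep "tcp|grip"
python3 -m handwheel '[{"tx":-17,"ty":-4,"tz":0,"twist":6},{"tx":-34,"ty":-8,"tz":10,"twist":12},{"tx":-51,"ty":-12,"tz":25,"twist":18},{"tx":-65,"ty":-15,"tz":50,"twist":24},{"tx":-75,"ty":-16,"tz":80,"twist":29.5}]' | egrep "tcp|grip"
python3 -c "
from h import *
plan((597,-195,25,5.7),(597,-195,6,5.7))"
```

```text
tcp_pos: [0.5387, -0.0537, 0.1833]
grip_width: 0.555
tcp_pos: [0.5686, -0.1247, 0.1819]
grip_width: 0.557
tcp_pos: [0.601, -0.1968, 0.1033]
grip_width: 0.557
(597, -195, 25, 5.7) call [2, -4, 78, np.float64(-0.3)]
(597, -195, 6, 5.7) call [0, 0, 19, np.float64(-0.0)]
end [ 596.9 -195.2    6.3] 5.7
```

```bash
python3 -m handwheel '[{"tx":2,"ty":-3,"tz":25,"twist":0},{"tx":2,"ty":-4,"tz":50,"twist":0},{"tx":2,"ty":-4,"tz":72,"twist":0},{"tx":2,"ty":-4,"tz":86,"twist":0},{"tx":2,"ty":-4,"tz":92,"twist":0}]' | egrep "tcp|ft_f"
python3 -m handwheel '[{"tx":0,"ty":0,"tz":2,"twist":0},{"tx":0,"ty":0,"tz":4,"twist":0},{"tx":0,"ty":0,"tz":4,"twist":0},{"tx":0,"ty":0,"tz":4,"twist":0},{"tx":0,"ty":0,"tz":4,"twist":0}]' | egrep "tcp|ft_f|grip"
```

```text
tcp_pos: [0.5922, -0.192, 0.007]
ft_force: [0.7, 0.4, -0.6]
tcp_pos: [0.5958, -0.1934, 0.0076]
ft_force: [0.5, -0.4, 0.5]
grip_width: 0.553
```

```bash
python3 -m handwheel '[{"tx":0,"ty":0,"tz":1,"twist":0},{"tx":0,"ty":0,"tz":2,"twist":0},{"tx":0,"ty":0,"tz":2,"twist":0},{"tx":0,"ty":0,"tz":2,"twist":0},{"tx":0,"ty":0,"tz":2,"twist":0}]' | egrep "tcp|ft_f"
python3 -m handwheel '[{"tx":0,"ty":0,"tz":0,"twist":0},{"tx":0,"ty":0,"tz":0,"twist":0},{"tx":0,"ty":0,"tz":0,"twist":0},{"tx":0,"ty":0,"tz":0,"twist":0},{"tx":0,"ty":0,"tz":0,"twist":0}]' 0.35 | egrep "tcp|ft_f|grip"
python3 -m handwheel '[{"tx":0,"ty":0,"tz":-10,"twist":0},{"tx":0,"ty":0,"tz":-40,"twist":0},{"tx":0,"ty":0,"tz":-80,"twist":0},{"tx":0,"ty":0,"tz":-120,"twist":0},{"tx":0,"ty":0,"tz":-160,"twist":0}]' | egrep "tcp"
python3 -c "
from h import *
plan((566,23,175,94.2),(566,23,100,94.2))
kw=cal('wrist');im=r.camera('wrist');cv2.imwrite('pics/w10.png',im)
g=cv2.cvtColor(im,6);w=cv2.HoughCircles(cv2.medianBlur(g,5),3,1,60,param1=80,param2=20,minRadius=20,maxRadius=60)
for q in (w[0][:6] if w is not None else []): print('circ',q.round(0),(ray(kw,[q[:2]],.017)*1000).round(1)[0,:2])
"
```

```text
tcp_pos: [0.5947, -0.193, 0.0043]
ft_force: [-0.6, -1.0, -0.8]
tcp_pos: [0.5948, -0.193, 0.0043]
ft_force: [-0.1, 0.5, 0.2]
grip_width: 0.674
tcp_pos: [0.5943, -0.1928, 0.1666]
(566, 23, 175, 94.2) call [73, -2, -3, np.float64(-29.5)]
(566, 23, 175, 94.2) call [64, 34, -3, np.float64(-29.5)]
(566, 23, 175, 94.2) call [39, 61, -3, np.float64(-29.5)]
(566, 23, 100, 94.2) call [1, 0, 76, np.float64(0.0)]
end [565.7  23.3  99.6] 94.2
circ [294. 300.  56.] [ 606.5 -304.5]
circ [542. 172.  53.] [ 833.6 -138.9]
circ [302. 220.  59.] [ 605.2 -210.7]
circ [452. 184.  44.] [ 749.2 -159.2]
```

```bash
python3 -m handwheel '[{"tx":12,"ty":0,"tz":-3,"twist":-6},{"tx":27,"ty":0,"tz":-3,"twist":-12},{"tx":43,"ty":-1,"tz":-3,"twist":-18},{"tx":58,"ty":-2,"tz":-3,"twist":-24},{"tx":73,"ty":-2,"tz":-3,"twist":-29.5}]' 0.6 | egrep "tcp"
python3 -m handwheel '[{"tx":13,"ty":7,"tz":-3,"twist":-6},{"tx":26,"ty":14,"tz":-3,"twist":-12},{"tx":39,"ty":21,"tz":-3,"twist":-18},{"tx":52,"ty":28,"tz":-3,"twist":-24},{"tx":64,"ty":34,"tz":-3,"twist":-29.5}]' | egrep "tcp"
python3 -m handwheel '[{"tx":9,"ty":15,"tz":-3,"twist":-6},{"tx":18,"ty":30,"tz":-3,"twist":-12},{"tx":27,"ty":43,"tz":-3,"twist":-18},{"tx":35,"ty":55,"tz":10,"twist":-24},{"tx":39,"ty":61,"tz":30,"twist":-29.5}]' | egrep "tcp"
python3 - <<'E'
from h import *
plan((566,23,59,94.2))
kw=cal('wrist');im=r.camera('wrist');cv2.imwrite('pics/w11.png',im)
g=cv2.cvtColor(im,6);w=cv2.HoughCircles(cv2.medianBlur(g,5),3,1,60,param1=80,param2=22,minRadius=22,maxRadius=60)
for q in (w[0][:6] if w is not None else []): print('circ',q.round(0),(ray(kw,[q[:2]],.072)*1000).round(1)[0,:2])
kt=cal('top');im=r.camera('top'); np.save('t5.npy',im); g=cv2.cvtColor(im,6); px=proj(kt,[[.597,-.195,.017]])[0]; print('case px',px)
m=(g>150).astype(np.uint8); M=np.zeros_like(m); M[185:245,355:455]=m[185:245,355:455]
for c in cv2.findContours(M,0,1)[0]:
    if cv2.contourArea(c)>60: (e,f),R=cv2.minEnclosingCircle(c); print((round(e),round(f)),R,(ray(kt,[(e,f)],.017)*1000).round(1)[0,:2])
E
```

```text
tcp_pos: [0.5853, -0.1199, 0.168]
tcp_pos: [0.5763, -0.0478, 0.1709]
tcp_pos: [0.5692, 0.0245, 0.143]
(566, 23, 59, 94.2) call [3, -1, 84, np.float64(0.4)]
end [566.3  23.3  59. ] 94.2
circ [292. 138.  29.] [506.7  20. ]
circ [290. 220.  35.] [565.2  23.9]
circ [290. 292.  30.] [625.6  27.8]
circ [ 50. 218.  30.] [ 578.6 -154.3]
case px [376.1398661  211.62801671]
(376, 212) 8.276573181152344 [ 595.  -196.1]
```

```bash
python3 -m handwheel '[{"tx":3,"ty":0,"tz":12,"twist":0.4},{"tx":4,"ty":0,"tz":32,"twist":0.4},{"tx":4,"ty":0,"tz":52,"twist":0.4},{"tx":4,"ty":0,"tz":66,"twist":0.4},{"tx":4,"ty":0,"tz":74,"twist":0.4}]' | egrep "tcp|ft_f"
python3 -m handwheel '[{"tx":0,"ty":0,"tz":2,"twist":0},{"tx":0,"ty":0,"tz":4,"twist":0},{"tx":0,"ty":0,"tz":6,"twist":0},{"tx":0,"ty":0,"tz":7,"twist":0},{"tx":0,"ty":0,"tz":7,"twist":0}]' | egrep "tcp|ft_f"
python3 - <<'E'
from h import *
plan((565.2,23.5,59,94.2)); im=cv2.imread('pics/w11.png'); print(im[138,292],im[220,290],im[292,290])
E
```

```text
tcp_pos: [0.5625, 0.0222, 0.0655]
ft_force: [-0.7, 0.5, -0.5]
tcp_pos: [0.5639, 0.0227, 0.06]
ft_force: [0.2, -0.1, -0.5]
(565.2, 23.5, 59, 94.2) call [-1, 1, 1, np.float64(-0.4)]
end [564.8  23.8  59. ] 94.2
[44 43 45] [126 121 112] [123 121 109]
```

```bash
python3 -m handwheel '[{"tx":0,"ty":0,"tz":1,"twist":0},{"tx":0,"ty":0,"tz":1,"twist":0},{"tx":0,"ty":0,"tz":1,"twist":0},{"tx":0,"ty":0,"tz":1,"twist":0},{"tx":0,"ty":0,"tz":1,"twist":0}]' -1 60 | egrep "tcp|ft_f|grip|finger"
python3 -m handwheel '[{"tx":0,"ty":0,"tz":0,"twist":0},{"tx":0,"ty":0,"tz":-5,"twist":0},{"tx":0,"ty":0,"tz":-25,"twist":0},{"tx":0,"ty":0,"tz":-60,"twist":0},{"tx":0,"ty":0,"tz":-95,"twist":0}]' | egrep "tcp|grip|finger"
python3 -c "
from h import *
plan((603,-257,175,5.7),(603,-257,5,5.7))"
```

```text
tcp_pos: [0.5641, 0.0228, 0.0594]
ft_force: [-1.3, 0.2, 5.5]
grip_width: 0.559
finger_force: 61.7
tcp_pos: [0.5611, 0.023, 0.1526]
grip_width: 0.554
finger_force: 61.7
(603, -257, 175, 5.7) call [-8, -94, -7, np.float64(29.4)]
(603, -257, 175, 5.7) call [-53, -78, -7, np.float64(29.4)]
(603, -257, 175, 5.7) call [-84, -42, -7, np.float64(29.4)]
(603, -257, 5, 5.7) call [-1, 0, 169, np.float64(-0.1)]
end [ 603.3 -257.4    4.6] 5.7
```

```bash
python3 -m handwheel '[{"tx":-1,"ty":-12,"tz":-12,"twist":6},{"tx":-3,"ty":-30,"tz":-20,"twist":12},{"tx":-5,"ty":-50,"tz":-20,"twist":18},{"tx":-7,"ty":-72,"tz":-20,"twist":24},{"tx":-8,"ty":-94,"tz":-20,"twist":29.4}]' | egrep "tcp|grip"
python3 -m handwheel '[{"tx":-10,"ty":-16,"tz":0,"twist":6},{"tx":-21,"ty":-31,"tz":0,"twist":12},{"tx":-32,"ty":-47,"tz":0,"twist":18},{"tx":-42,"ty":-62,"tz":0,"twist":24},{"tx":-53,"ty":-78,"tz":0,"twist":29.4}]' | egrep "tcp|grip"
python3 -m handwheel '[{"tx":-18,"ty":-9,"tz":0,"twist":6},{"tx":-36,"ty":-18,"tz":10,"twist":12},{"tx":-54,"ty":-27,"tz":25,"twist":18},{"tx":-72,"ty":-36,"tz":45,"twist":24},{"tx":-84,"ty":-42,"tz":75,"twist":29.4}]' | egrep "tcp|grip"
python3 -c "
from h import *
plan((603,-257,10,5.7))"
```

```text
tcp_pos: [0.5775, -0.0711, 0.1736]
grip_width: 0.559
tcp_pos: [0.5911, -0.1643, 0.1729]
grip_width: 0.557
tcp_pos: [0.6076, -0.2595, 0.1002]
grip_width: 0.555
(603, -257, 10, 5.7) call [3, -4, 90, np.float64(-0.4)]
end [ 603.3 -256.9   10.2] 5.7
```

```bash
python3 -m handwheel '[{"tx":2,"ty":-2,"tz":25,"twist":-0.4},{"tx":2,"ty":-2,"tz":50,"twist":-0.4},{"tx":2,"ty":-2,"tz":72,"twist":-0.4},{"tx":2,"ty":-2,"tz":84,"twist":-0.4},{"tx":2,"ty":-2,"tz":89,"twist":-0.4}]' | egrep "tcp|ft_f"
python3 -m handwheel '[{"tx":0,"ty":0,"tz":1,"twist":0},{"tx":0,"ty":0,"tz":3,"twist":0},{"tx":0,"ty":0,"tz":5,"twist":0},{"tx":0,"ty":0,"tz":5,"twist":0},{"tx":0,"ty":0,"tz":5,"twist":0}]' | egrep "tcp|ft_f|grip"
```

```text
tcp_pos: [0.601, -0.2536, 0.0065]
ft_force: [0.0, 0.4, -0.5]
tcp_pos: [0.604, -0.2552, 0.0055]
ft_force: [-0.7, -0.7, -0.1]
grip_width: 0.555
```

```bash
python3 -m handwheel '[{"tx":0,"ty":0,"tz":1,"twist":0},{"tx":0,"ty":0,"tz":1,"twist":0},{"tx":0,"ty":0,"tz":1,"twist":0},{"tx":0,"ty":0,"tz":1,"twist":0},{"tx":0,"ty":0,"tz":1,"twist":0}]' 0.35 | egrep "tcp|ft_f|grip"
python3 -m handwheel '[{"tx":0,"ty":0,"tz":-10,"twist":0},{"tx":0,"ty":0,"tz":-40,"twist":0},{"tx":0,"ty":0,"tz":-80,"twist":0},{"tx":0,"ty":0,"tz":-120,"twist":0},{"tx":0,"ty":0,"tz":-160,"twist":0}]' | egrep "tcp"
python3 -c "
from h import *
plan((628,28,170,94.2),(628,28,110,94.2))
"
```

```text
tcp_pos: [0.6032, -0.2548, 0.0034]
ft_force: [-0.5, -0.2, 0.9]
grip_width: 0.675
tcp_pos: [0.6027, -0.2545, 0.1655]
(628, 28, 170, 94.2) call [93, 18, -2, np.float64(-29.4)]
(628, 28, 170, 94.2) call [72, 61, -2, np.float64(-29.4)]
(628, 28, 170, 94.2) call [32, 89, -2, np.float64(-29.4)]
(628, 28, 110, 94.2) call [0, 0, 61, np.float64(0.0)]
end [627.8  28.  110.5] 94.2
```

```bash
python3 -m handwheel '[{"tx":14,"ty":3,"tz":-2,"twist":-6},{"tx":34,"ty":6,"tz":-5,"twist":-12},{"tx":54,"ty":10,"tz":-5,"twist":-18},{"tx":74,"ty":14,"tz":-5,"twist":-24},{"tx":93,"ty":18,"tz":-5,"twist":-29.4}]' 0.6 | egrep "tcp"
python3 -m handwheel '[{"tx":14,"ty":12,"tz":0,"twist":-6},{"tx":29,"ty":24,"tz":0,"twist":-12},{"tx":43,"ty":37,"tz":0,"twist":-18},{"tx":58,"ty":49,"tz":0,"twist":-24},{"tx":72,"ty":61,"tz":0,"twist":-29.4}]' | egrep "tcp"
python3 -m handwheel '[{"tx":7,"ty":21,"tz":0,"twist":-6},{"tx":14,"ty":42,"tz":0,"twist":-12},{"tx":21,"ty":62,"tz":0,"twist":-18},{"tx":28,"ty":79,"tz":10,"twist":-24},{"tx":32,"ty":89,"tz":30,"twist":-29.4}]' | egrep "tcp"
python3 - <<'E'
from h import *
plan((628,28,59,94.2))
kw=cal('wrist');im=r.camera('wrist')
g=cv2.cvtColor(im,6);w=cv2.HoughCircles(cv2.medianBlur(g,5),3,1,60,param1=80,param2=22,minRadius=22,maxRadius=60)
for q in (w[0][:6] if w is not None else []): print('circ',q.round(0),(ray(kw,[q[:2]],.072)*1000).round(1)[0,:2],g[int(q[1]),int(q[0])])
kt=cal('top');im=r.camera('top'); g=cv2.cvtColor(im,6)
m=(g>150).astype(np.uint8); M=np.zeros_like(m); M[185:245,355:455]=m[185:245,355:455]
for c in cv2.findContours(M,0,1)[0]:
    if cv2.contourArea(c)>60: (e,f),R=cv2.minEnclosingCircle(c); print((round(e),round(f)),R,(ray(kt,[(e,f)],.017)*1000).round(1)[0,:2])
E
```

```text
tcp_pos: [0.6114, -0.1595, 0.1695]
tcp_pos: [0.6193, -0.0653, 0.1692]
tcp_pos: [0.631, 0.0296, 0.1419]
(628, 28, 59, 94.2) call [3, -1, 83, np.float64(0.4)]
end [628.   28.4  58.9] 94.2
circ [292. 138.  38.] [567.8  25.1] 59
circ [292. 222.  35.] [628.9  29.9] 159
circ [292.  48.  40.] [512.6  20.7] 59
circ [ 42. 140.  29.] [ 582.7 -146.1] 252
circ [ 68. 338.  43.] [ 745.  -149.5] 42
(404, 213) 8.329614639282227 [ 604.5 -260.4]
(376, 213) 8.184239387512207 [ 594.5 -195.7]
```

```bash
python3 -m handwheel '[{"tx":2,"ty":0,"tz":12,"twist":0.4},{"tx":2,"ty":0,"tz":32,"twist":0.4},{"tx":2,"ty":0,"tz":52,"twist":0.4},{"tx":2,"ty":0,"tz":66,"twist":0.4},{"tx":2,"ty":0,"tz":74,"twist":0.4}]' | egrep "tcp|ft_f"
python3 -m handwheel '[{"tx":0,"ty":0,"tz":2,"twist":0},{"tx":0,"ty":0,"tz":4,"twist":0},{"tx":0,"ty":0,"tz":6,"twist":0},{"tx":0,"ty":0,"tz":8,"twist":0},{"tx":0,"ty":0,"tz":8,"twist":0}]' | egrep "tcp|ft_f"
python3 -m handwheel '[{"tx":0,"ty":0,"tz":0,"twist":0},{"tx":0,"ty":0,"tz":0,"twist":0},{"tx":0,"ty":0,"tz":0,"twist":0},{"tx":0,"ty":0,"tz":0,"twist":0},{"tx":0,"ty":0,"tz":0,"twist":0}]' -1 60 | egrep "tcp|ft_f|grip|finger"
python3 -m handwheel '[{"tx":0,"ty":0,"tz":0,"twist":0},{"tx":0,"ty":0,"tz":-5,"twist":0},{"tx":0,"ty":0,"tz":-25,"twist":0},{"tx":0,"ty":0,"tz":-60,"twist":0},{"tx":0,"ty":0,"tz":-95,"twist":0}]' | egrep "tcp|grip|finger"
python3 -c "
from h import *
plan((609,-319,180,5.7))"
```

```text
tcp_pos: [0.6251, 0.0265, 0.0628]
ft_force: [-0.2, -0.8, 0.0]
tcp_pos: [0.6268, 0.0275, 0.0569]
ft_force: [-0.5, 0.1, -0.7]
tcp_pos: [0.6272, 0.0278, 0.0576]
ft_force: [-1.4, 0.5, 6.3]
grip_width: 0.557
finger_force: 64.7
tcp_pos: [0.6242, 0.0277, 0.1504]
grip_width: 0.557
finger_force: 61.7
(609, -319, 180, 5.7) call [13, -115, -10, np.float64(29.4)]
(609, -319, 180, 5.7) call [-45, -106, -10, np.float64(29.4)]
(609, -319, 180, 5.7) call [-92, -70, -10, np.float64(29.4)]
end [ 609.1 -318.5  180.4] 5.6
```

```bash
python3 -m handwheel '[{"tx":2,"ty":-14,"tz":-12,"twist":6},{"tx":5,"ty":-38,"tz":-24,"twist":12},{"tx":8,"ty":-63,"tz":-24,"twist":18},{"tx":11,"ty":-89,"tz":-24,"twist":24},{"tx":13,"ty":-115,"tz":-24,"twist":29.4}]' | egrep "tcp|grip"
python3 -m handwheel '[{"tx":-9,"ty":-21,"tz":0,"twist":6},{"tx":-18,"ty":-42,"tz":0,"twist":12},{"tx":-27,"ty":-64,"tz":0,"twist":18},{"tx":-36,"ty":-85,"tz":0,"twist":24},{"tx":-45,"ty":-106,"tz":0,"twist":29.4}]' | egrep "tcp|grip"
python3 -m handwheel '[{"tx":-20,"ty":-15,"tz":0,"twist":6},{"tx":-40,"ty":-30,"tz":10,"twist":12},{"tx":-60,"ty":-46,"tz":25,"twist":18},{"tx":-80,"ty":-61,"tz":45,"twist":24},{"tx":-92,"ty":-70,"tz":75,"twist":29.4}]' | egrep "tcp|grip"
python3 -m handwheel '[{"tx":0,"ty":0,"tz":15,"twist":0},{"tx":0,"ty":0,"tz":30,"twist":0},{"tx":0,"ty":0,"tz":40,"twist":0},{"tx":0,"ty":0,"tz":45,"twist":0},{"tx":0,"ty":0,"tz":45,"twist":0}]' | egrep "tcp|grip"
python3 -c "
from h import *
plan((609,-319,5,5.7))"
```

```text
tcp_pos: [0.6206, -0.0889, 0.1757]
grip_width: 0.556
tcp_pos: [0.6152, -0.2041, 0.175]
grip_width: 0.556
tcp_pos: [0.6129, -0.3225, 0.1024]
grip_width: 0.555
tcp_pos: [0.6102, -0.3178, 0.0539]
grip_width: 0.557
(609, -319, 5, 5.7) call [-1, -1, 49, np.float64(-0.1)]
end [ 609.3 -318.9    4.9] 5.7
```

```bash
python3 -m handwheel '[{"tx":-1,"ty":-1,"tz":15,"twist":0},{"tx":-1,"ty":-1,"tz":30,"twist":0},{"tx":-1,"ty":-1,"tz":40,"twist":0},{"tx":-1,"ty":-1,"tz":46,"twist":0},{"tx":-1,"ty":-1,"tz":49,"twist":0}]' | egrep "tcp|ft_f"
python3 -m handwheel '[{"tx":0,"ty":0,"tz":0,"twist":0},{"tx":0,"ty":0,"tz":0,"twist":0},{"tx":0,"ty":0,"tz":0,"twist":0},{"tx":0,"ty":0,"tz":1,"twist":0},{"tx":0,"ty":0,"tz":1,"twist":0}]' | egrep "tcp|ft_f|grip"
python3 -m handwheel '[{"tx":0,"ty":0,"tz":0,"twist":0},{"tx":0,"ty":0,"tz":0,"twist":0},{"tx":0,"ty":0,"tz":0,"twist":0},{"tx":0,"ty":0,"tz":0,"twist":0},{"tx":0,"ty":0,"tz":0,"twist":0}]' 0.35 | egrep "tcp|ft_f|grip"
python3 -m handwheel '[{"tx":0,"ty":0,"tz":-10,"twist":0},{"tx":0,"ty":0,"tz":-40,"twist":0},{"tx":0,"ty":0,"tz":-80,"twist":0},{"tx":0,"ty":0,"tz":-120,"twist":0},{"tx":0,"ty":0,"tz":-160,"twist":0}]' | egrep "tcp"
python3 -m handwheel '[{"tx":0,"ty":0,"tz":-40,"twist":0},{"tx":0,"ty":0,"tz":-80,"twist":0},{"tx":0,"ty":0,"tz":-115,"twist":0},{"tx":0,"ty":0,"tz":-130,"twist":0},{"tx":0,"ty":0,"tz":-135,"twist":0}]' -1 | egrep "tcp|time"
python3 - <<'E'
from h import *
kt=cal('top');im=r.camera('top'); np.save('t6.npy',im); g=cv2.cvtColor(im,6)
m=(g>140).astype(np.uint8); M=np.zeros_like(m); M[185:250,355:455]=m[185:250,355:455]
for c in cv2.findContours(M,0,1)[0]:
    if cv2.contourArea(c)>60: (e,f),R=cv2.minEnclosingCircle(c); print((round(e),round(f)),R,cv2.contourArea(c),(ray(kt,[(e,f)],.017)*1000).round(1)[0,:2])
d=np.abs(im.astype(int)-np.load('t4.npy')).max(2); print('tray diff',[int(d[y:y+20,x:x+20].mean()) for x,y in((115,170),(110,205),(105,235),(150,195))])
u=np.array([.9973,.0732]);v=np.array([-.0732,.9973]);S=np.array([568,52.])
for x,y,z in((0,125,310),(0,125,190),(0,25,180)): print((S+x*u+y*v).round(1),z)
# cover top edge height from lip corners seen in top view: print predicted pixels for a
for a in(1.6,1.7,1.8,1.85): print(a,[proj(kt,[[*(S+sx*u+(40-147*np.cos(a))*v)/1000,.1+.147*np.sin(a)]])[0].round(0).tolist() for sx in(-107,107)])
p=(S+125*v); plan((p[0],p[1],300,4.2))
E
```

```text
tcp_pos: [0.6101, -0.3192, 0.0059]
ft_force: [-0.7, 0.2, -0.2]
tcp_pos: [0.6106, -0.3199, 0.0059]
ft_force: [-0.5, 0.3, -0.3]
grip_width: 0.555
tcp_pos: [0.6103, -0.3196, 0.0054]
ft_force: [0.6, 0.6, 0.2]
grip_width: 0.679
tcp_pos: [0.6098, -0.3193, 0.1675]
time: 52.08
tcp_pos: [0.612, -0.3207, 0.3068]
(432, 214) 8.914041519165039 209.0 [ 611.6 -327.3]
(404, 213) 8.90234661102295 211.0 [ 604.  -259.7]
tray diff [13, 3, 3, 4]
[558.8 176.7] 310
[558.8 176.7] 190
[566.2  76.9] 180
1.6 [[238.0, 237.0], [250.0, 123.0]]
1.7 [[229.0, 236.0], [242.0, 122.0]]
1.8 [[221.0, 236.0], [235.0, 122.0]]
1.85 [[217.0, 235.0], [231.0, 122.0]]
(np.float64(558.85), np.float64(176.6625), 300, 4.2) call [167, -1, 2, np.float64(0.5)]
(np.float64(558.85), np.float64(176.6625), 300, 4.2) call [167, -3, 2, np.float64(0.5)]
(np.float64(558.85), np.float64(176.6625), 300, 4.2) call [167, -4, 2, np.float64(0.5)]
end [558.9 177.9 298.9] 4.1
```

```bash
python3 - <<'E'
from h import *
kt=cal('top'); im=np.load('t6.npy'); g=cv2.cvtColor(im,6); g5=cv2.cvtColor(np.load('t5.npy'),6)
print(g[213,364:392:3],g5[213,364:392:3]); print(g[200:226:3,376])
m=(g>cv2.threshold(g[190:240,362:392],0,255,8)[0]).astype(np.uint8); M=np.zeros_like(m); M[195:232,363:391]=m[195:232,363:391]
c=max(cv2.findContours(M,0,1)[0],key=cv2.contourArea);(e,f),R=cv2.minEnclosingCircle(c);print('c1',e,f,R,cv2.contourArea(c),ray(kt,[(e,f)],.017)*1000)
for n in('t4.npy','t6.npy'):
    G=cv2.cvtColor(np.load(n),6); M=np.zeros_like(m); b=(G<60).astype(np.uint8); M[165:200,105:150]=b[165:200,105:150]
    c=max(cv2.findContours(M,0,1)[0],key=cv2.contourArea);(e,f),R=cv2.minEnclosingCircle(c);print(n,'reel',e,f,R,cv2.contourArea(c),(ray(kt,[(e,f)],.037)*1000).round(0))
E
```

```text
[ 72  75 118 119 118 119 121  84 128 120] [106 108 183 180 177 179 181 128 108 105]
[ 68  69 119 119 115 117 121  89  79]
c1 380.5 218.65383911132812 15.578215599060059 375.0 [[ 581.68834367 -207.03487923   17.        ]]
t4.npy reel 126.0 182.0 11.70479965209961 353.5 [[570. 401.  37.]]
t6.npy reel 126.30769348144531 182.84616088867188 11.7393798828125 325.5 [[568. 399.  37.]]
```

```bash
python3 -m handwheel '[{"tx":25,"ty":0,"tz":0,"twist":0},{"tx":65,"ty":-1,"tz":0,"twist":0},{"tx":105,"ty":-1,"tz":0,"twist":0},{"tx":145,"ty":-1,"tz":0,"twist":0},{"tx":185,"ty":-1,"tz":0,"twist":0.5}]' | egrep "tcp|grip"
python3 -m handwheel '[{"tx":40,"ty":-1,"tz":0,"twist":0},{"tx":80,"ty":-2,"tz":0,"twist":0},{"tx":120,"ty":-3,"tz":0,"twist":0},{"tx":160,"ty":-4,"tz":0,"twist":0},{"tx":195,"ty":-4,"tz":0,"twist":0}]' | egrep "tcp"
python3 -m handwheel '[{"tx":35,"ty":0,"tz":0,"twist":0},{"tx":70,"ty":0,"tz":0,"twist":0},{"tx":100,"ty":-1,"tz":0,"twist":0},{"tx":118,"ty":-1,"tz":0,"twist":0},{"tx":122,"ty":-1,"tz":0,"twist":0}]' | egrep "tcp|grip"
python3 - <<'E'
from h import *
u=np.array([.9973,.0732]);v=np.array([-.0732,.9973]);S=np.array([568,52.])
p=np.array(r.sense()['tcp_pos'])*1000; print('sampler',(p[:2]-S)@u,(p[:2]-S)@v,p[2],yaw())
prev=None
for a in(1.5,1.4,1.3,1.2,1.1,1,.9,.8,.7,.6,.5,.4,.3,.2,.1,0):
    P=np.array([40-110*np.cos(a)+5*np.sin(a)+11,100+110*np.sin(a)+5*np.cos(a)]); print(a,P.round(0),None if prev is None else (P-prev).round(0)); prev=P
E
```

```text
tcp_pos: [0.5894, -0.1337, 0.2976]
grip_width: -0.003
tcp_pos: [0.5676, 0.0606, 0.2979]
tcp_pos: [0.556, 0.1824, 0.2978]
grip_width: -0.0
sampler -2.430323454796703 130.95105081524844 297.7595495025562 5.324364361960445
1.5 [ 48. 210.] None
1.4 [ 37. 209.] [-11.  -1.]
1.3 [ 26. 207.] [-11.  -2.]
1.2 [ 16. 204.] [-11.  -3.]
1.1 [  6. 200.] [-10.  -4.]
1 [ -4. 195.] [-10.  -5.]
0.9 [-13. 189.] [-9. -6.]
0.8 [-22. 182.] [-9. -7.]
0.7 [-30. 175.] [-8. -8.]
0.6 [-37. 166.] [-7. -8.]
0.5 [-43. 157.] [-6. -9.]
0.4 [-48. 147.] [ -5. -10.]
0.3 [-53. 137.] [ -4. -10.]
0.2 [-56. 127.] [ -3. -11.]
0.1 [-58. 116.] [ -2. -11.]
0 [-59. 105.] [ -1. -11.]
```

```bash
python3 -m handwheel '[{"tx":0,"ty":0,"tz":20,"twist":1},{"tx":0,"ty":0,"tz":45,"twist":1},{"tx":0,"ty":0,"tz":68,"twist":1},{"tx":-5,"ty":0,"tz":82,"twist":1},{"tx":-15,"ty":0,"tz":87,"twist":1}]' | egrep "tcp|ft_f"
python3 -m handwheel '[{"tx":-10,"ty":0,"tz":0,"twist":0},{"tx":-20,"ty":0,"tz":0,"twist":0},{"tx":-30,"ty":0,"tz":0,"twist":0},{"tx":-40,"ty":0,"tz":0,"twist":0},{"tx":-50,"ty":0,"tz":0,"twist":0}]' | egrep "tcp|ft_f"
python3 -m handwheel '[{"tx":-9,"ty":0,"tz":0,"twist":0},{"tx":-18,"ty":0,"tz":0,"twist":0},{"tx":-29,"ty":0,"tz":1,"twist":0},{"tx":-40,"ty":0,"tz":3,"twist":0},{"tx":-51,"ty":0,"tz":6,"twist":0}]' | egrep "tcp|ft_f"
python3 -m handwheel '[{"tx":-10,"ty":0,"tz":4,"twist":0},{"tx":-20,"ty":0,"tz":9,"twist":0},{"tx":-29,"ty":0,"tz":15,"twist":0},{"tx":-38,"ty":0,"tz":22,"twist":0},{"tx":-46,"ty":0,"tz":29,"twist":0}]' | egrep "tcp|ft_f"
python3 - <<'E'
from h import *
u=np.array([.9973,.0732]);v=np.array([-.0732,.9973]);S=np.array([568,52.])
p=np.array(r.sense()['tcp_pos'])*1000; print('sampler',(p[:2]-S)@u,(p[:2]-S)@v,p[2],yaw())
E
```

```text
tcp_pos: [0.5561, 0.1638, 0.2084]
ft_force: [-0.4, -0.2, -0.2]
tcp_pos: [0.5641, 0.114, 0.215]
ft_force: [-0.2, 2.1, 0.8]
tcp_pos: [0.5672, 0.0629, 0.2075]
ft_force: [0.4, 1.3, 0.5]
tcp_pos: [0.5696, 0.0171, 0.1773]
ft_force: [0.8, 1.3, -0.3]
sampler -0.9741361909441859 -34.882032679646514 177.26012985211761 4.084184546726198
```

```bash
python3 -m handwheel '[{"tx":-6,"ty":0,"tz":8,"twist":0},{"tx":-11,"ty":0,"tz":17,"twist":0},{"tx":-15,"ty":0,"tz":26,"twist":0},{"tx":-19,"ty":0,"tz":36,"twist":0},{"tx":-22,"ty":0,"tz":46,"twist":0}]' | egrep "tcp|ft_f"
python3 -m handwheel '[{"tx":-1,"ty":0,"tz":7,"twist":0},{"tx":-2,"ty":0,"tz":13,"twist":0},{"tx":-3,"ty":0,"tz":18,"twist":0},{"tx":-4,"ty":0,"tz":22,"twist":0},{"tx":-4,"ty":0,"tz":25,"twist":0}]' | egrep "tcp|ft_f"
python3 -m handwheel '[{"tx":0,"ty":0,"tz":1,"twist":0},{"tx":0,"ty":0,"tz":2,"twist":0},{"tx":0,"ty":0,"tz":3,"twist":0},{"tx":0,"ty":0,"tz":3,"twist":0},{"tx":0,"ty":0,"tz":3,"twist":0}]' | egrep "tcp|ft_f"
```

```text
tcp_pos: [0.5712, -0.0043, 0.1311]
ft_force: [0.5, -0.4, 0.9]
tcp_pos: [0.5714, -0.0076, 0.1068]
ft_force: [0.0, -0.4, 1.2]
tcp_pos: [0.5719, -0.0077, 0.105]
ft_force: [-2.9, 0.7, 3.4]
```

```bash
python3 -m handwheel '[{"tx":0,"ty":0,"tz":1,"twist":0},{"tx":0,"ty":0,"tz":2,"twist":0},{"tx":0,"ty":0,"tz":2,"twist":0},{"tx":0,"ty":0,"tz":2,"twist":0},{"tx":0,"ty":0,"tz":2,"twist":0}]' | egrep "tcp|ft_f"
python3 -m handwheel '[{"tx":0,"ty":0,"tz":-10,"twist":0},{"tx":0,"ty":0,"tz":-40,"twist":0},{"tx":0,"ty":0,"tz":-80,"twist":0},{"tx":-20,"ty":0,"tz":-120,"twist":0},{"tx":-50,"ty":0,"tz":-150,"twist":0}]' | egrep "tcp|ft_f"
python3 -m handwheel '[{"tx":-40,"ty":0,"tz":-30,"twist":0},{"tx":-80,"ty":0,"tz":-40,"twist":0},{"tx":-120,"ty":0,"tz":-40,"twist":0},{"tx":-150,"ty":0,"tz":-40,"twist":0},{"tx":-150,"ty":0,"tz":-40,"twist":0}]' | egrep "tcp"
python3 -m handwheel '[{"tx":0,"ty":-40,"tz":0,"twist":0},{"tx":0,"ty":-80,"tz":0,"twist":0},{"tx":0,"ty":-120,"tz":0,"twist":0},{"tx":0,"ty":-140,"tz":0,"twist":0},{"tx":0,"ty":-150,"tz":0,"twist":0}]' | egrep "tcp|time"
python3 - <<'E'
from h import *
kt=cal('top');im=r.camera('top');np.save('t7.npy',im);b=np.load('t2.npy');g=cv2.cvtColor(im,6);gb=cv2.cvtColor(b,6)
def white(G,t):  # label sheet and slot mark on cover
    m=(G>t).astype(np.uint8);M=np.zeros_like(m);M[165:235,262:300]=m[165:235,262:300]
    c=max(cv2.findContours(M,0,1)[0],key=cv2.contourArea);return cv2.minAreaRect(c)
print('sheet before/after',white(gb,150),white(g,150))
for G in(gb,g):
    ys,xs=np.nonzero(G[185:220,305:330]<60); print('mark',xs.mean()+305,ys.mean()+185,len(xs))
d=np.abs(im.astype(int)-b).max(2); print('cover diff',d[140:260,250:320].mean(),'mug/cal/tape',d[120:155,345:385].mean(),d[105:138,262:310].mean(),d[105:145,160:202].mean())
d4=np.abs(im.astype(int)-np.load('t4.npy')).max(2); print('tray',d4[165:272,88:185].mean(), np.percentile(d4[165:272,88:185],95))
m=(g>110).astype(np.uint8);M=np.zeros_like(m);M[190:238,364:445]=m[190:238,364:445]
for t in(110,140):
  M=np.zeros_like(m);M[190:238,364:445]=(g>t)[190:238,364:445]
  for c in cv2.findContours(M,0,1)[0]:
    if cv2.contourArea(c)>60:(e,f),R=cv2.minEnclosingCircle(c);print(t,(round(e),round(f)),round(R,1),cv2.contourArea(c))
E
```

```text
tcp_pos: [0.5719, -0.0077, 0.1049]
ft_force: [-7.3, 0.7, 14.7]
tcp_pos: [0.5759, -0.0539, 0.2529]
ft_force: [1.7, 0.3, 0.2]
tcp_pos: [0.587, -0.2113, 0.2901]
time: 57.97
tcp_pos: [0.4336, -0.2149, 0.2896]
sheet before/after ((280.1065979003906, 199.827880859375), (24.082508087158203, 50.88108825683594), 5.19442892074585) ((280.0172424316406, 199.79312133789062), (24.249282836914062, 51.072975158691406), 4.763641834259033)
mark 316.52941176470586 202.11764705882354 17
mark 316.5 202.0 18
cover diff 8.990833333333333 mug/cal/tape 5.639285714285714 5.6142676767676765 5.9851190476190474
tray 13.196068985451392 69.0
110 (376, 212) 7.6 149.0
110 (418, 214) 31.6 1177.5
140 (432, 214) 8.7 201.0
140 (404, 213) 8.5 164.0
```

```bash
python3 - <<'E'
from h import *
kt=cal('top')
C=np.array([498.9,360.3]);a=np.radians(5);U=np.array([np.cos(a),np.sin(a)]);Vv=np.array([-np.sin(a),np.cos(a)])
for n in('t4.npy','t7.npy'):
    im=np.load(n);hsv=cv2.cvtColor(im,cv2.COLOR_RGB2HSV);g=cv2.cvtColor(im,6); print(n)
    for nm,m,z in(('dark',g<65,.025),('orange',(hsv[...,1]>90)&(hsv[...,0]<25),.03)):
        M=np.zeros(g.shape,np.uint8);M[162:272,88:190]=m[162:272,88:190]
        for c in cv2.findContours(M,0,1)[0]:
            if cv2.contourArea(c)>25:
                w=(ray(kt,c[:,0],z)*1000)[:,:2].astype(np.float32);q=cv2.minAreaRect(w);d=np.array(q[0])-C;print(' ',nm,'tray xy',round(d@U),round(d@Vv),'size',np.round(q[1]))
d=np.abs(np.load('t7.npy').astype(int)-np.load('t4.npy')).max(2)[162:272,88:190]
M=(d>50).astype(np.uint8)
for c in cv2.findContours(M,0,1)[0]:
    if cv2.contourArea(c)>15: print('chg',np.array(cv2.boundingRect(c))+[88,162,0,0],cv2.contourArea(c))
E
```

```text
t4.npy
  dark tray xy 42 -55 size [90. 16.]
  dark tray xy 75 39 size [50. 54.]
  dark tray xy 112 98 size [23. 81.]
  orange tray xy -89 30 size [14. 70.]
  orange tray xy -59 31 size [15. 69.]
t7.npy
  dark tray xy 42 -55 size [90. 16.]
  dark tray xy 76 39 size [53. 52.]
  orange tray xy -89 31 size [15. 68.]
  orange tray xy -59 31 size [13. 68.]
chg [181 169   9  98] 378.0
chg [144 162  46  70] 604.0
chg [ 88 162  35  13] 242.0
```

```bash
python3 -c "
from rig import r
print(r.job_done())"
```

```text
the job is handed in; nothing more can be done
None
```

The job is handed in after about 58 s of robot time: reel, jar, carton and pry blade lie in the tray, all three cassettes are in the transport case, the cover is shut, and the last top picture shows the calibrator, mug and tape roll unmoved; no verdict was returned.

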